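# Load the cover-slip drying dock

## Task

Get the drying dock ready for its run. First stand whatever canisters were left on the dock upright in the white parking tray, keeping them upright all the way; then hang every cover-slip carrier that is there, each on its own pair of pins with both holes engaged and the plate flat on the deck; last of all roll the dock's wheel, pushing its ridges one after another, until the red ridge points straight up between the white marks. Leave the other things on the bench alone.

Things in the scene. Friction and masses are not known exactly. Their poses are not given: they have to be found in the camera images.
- dock: the drying dock, fixed: a grey deck 140 mm (its x) by 300 mm (its y), 12 mm high; origin at the centre of its underside. It carries three pairs of steel pins and, at its -y end, the ridged wheel. It is turned by up to 0.15 rad from start to start.
- station_0 (a point): pin pair 0: the point on the deck's top face midway between its two pins. The pins stand at x = +45 and -45 mm in this frame (axes as the dock's), 8 mm in diameter, 22 mm tall with the top 4 mm tapered to 3 mm. Stations are 72 mm apart along the dock's y. Any carrier may go on any pair.
- station_1 (a point): pin pair 1: the point on the deck's top face midway between its two pins. The pins stand at x = +45 and -45 mm in this frame (axes as the dock's), 8 mm in diameter, 22 mm tall with the top 4 mm tapered to 3 mm. Stations are 72 mm apart along the dock's y. Any carrier may go on any pair.
- station_2 (a point): pin pair 2: the point on the deck's top face midway between its two pins. The pins stand at x = +45 and -45 mm in this frame (axes as the dock's), 8 mm in diameter, 22 mm tall with the top 4 mm tapered to 3 mm. Stations are 72 mm apart along the dock's y. Any carrier may go on any pair.
- wheel_axle (a point): centre of the white ridged wheel, 54 mm above the deck's top face, fixed to the dock (axes as the dock's). The axle lies along the dock's y; the wheel is 24 mm wide, its core has radius 24 mm, and its six ridges, 60 degrees apart and 6 mm thick, reach to radius 46 mm. One ridge is red. Two grey cheeks, with white marks, stand beside the wheel (38 mm over both), no higher than 15 mm above the axle.
- wheel (a joint): angle of the red ridge from straight up (rad): 0 = up; negative = back on the dock's -x (robot) side, beyond -1.57 low, half hidden between the cheeks as at the start. Ridges lie 1.047 rad apart. Pushing upper ridges to the dock's +x raises it. It stays where it is left (friction 0.06 N m, about 2 N at a ridge), has no clicks, and stops at -4.2 and 1.4.
- carrier_0_grip (a point): carrier 0 (may be absent), 90 g: an aluminium plate 112 mm (x) by 40 mm (y), 5 mm thick, with two through holes 10.5 mm wide at x = +45 and -45 mm and two cover slips on it; in its middle stands a blue grip fin, 30 mm long (x), 10 mm thick (y), from the plate's top to 36 mm above its underside. This point lies in the fin, 25 mm above the plate's underside, on the centre line. A half turn gives the same fit. The carriers are alike.
- carrier_1_grip (a point): carrier 1 (may be absent), 90 g: an aluminium plate 112 mm (x) by 40 mm (y), 5 mm thick, with two through holes 10.5 mm wide at x = +45 and -45 mm and two cover slips on it; in its middle stands a blue grip fin, 30 mm long (x), 10 mm thick (y), from the plate's top to 36 mm above its underside. This point lies in the fin, 25 mm above the plate's underside, on the centre line. A half turn gives the same fit. The carriers are alike.
- carrier_2_grip (a point): carrier 2 (may be absent), 90 g: an aluminium plate 112 mm (x) by 40 mm (y), 5 mm thick, with two through holes 10.5 mm wide at x = +45 and -45 mm and two cover slips on it; in its middle stands a blue grip fin, 30 mm long (x), 10 mm thick (y), from the plate's top to 36 mm above its underside. This point lies in the fin, 25 mm above the plate's underside, on the centre line. A half turn gives the same fit. The carriers are alike.
- tray_floor (a point): white shallow parking tray, fixed: centre of its inner floor, 4 mm above the bench. Inside 112 mm (x) by 172 mm (y); walls 4 mm thick, 14 mm high over the bench.
- can_0_mid (a point): clear-bodied canister with black foot (may be absent), round, 41 mm across, 67 mm tall, 110 g, standing on the dock's deck between the pins at the start. This point is its centre, 33.5 mm above its underside. Grip its upper half (about 38 mm across) to stay above the pins.
- can_1_mid (a point): black canister with white foot (may be absent), round, 41 mm across, 67 mm tall, 110 g, standing on the dock's deck between the pins at the start. This point is its centre, 33.5 mm above its underside. Grip its upper half (about 38 mm across) to stay above the pins.
- can_2_mid (a point): another clear-bodied canister with black foot (may be absent), round, 41 mm across, 67 mm tall, 110 g, standing on the dock's deck between the pins at the start. This point is its centre, 33.5 mm above its underside. Grip its upper half (about 38 mm across) to stay above the pins.
- dropper: white dropper bottle, 29 mm across, 60 mm tall, a bystander; origin at its underside
- clock: white bench timer 62 x 68 x 18 mm, a bystander; origin at its underside
- slips: small clear box of cover slips 30 x 34 x 17 mm, a bystander; origin at its underside
Not all that is in view belongs to the job. Leave any purple look-alike of the part that bears carrier_1_grip alone. What is shaped like the part that bears can_2_mid but blue is not meant.

How it is judged:
On the way, in this order (a step that is already met when the one before it is completed fails the run):
1. every canister stands upright in the parking tray, let go (x of can_0_mid in the frame of tray_floor between -0.045 and 0.045 m and y of can_0_mid in the frame of tray_floor between -0.075 and 0.075 m and z of each of can_0_mid, can_1_mid, can_2_mid in the frame of tray_floor below 0.042 m and angle between each of can_0_mid, can_1_mid, can_2_mid's own z axis and vertical below 0.15 rad and contact force between the fingers and can_0 below 0.2 N and x of can_1_mid in the frame of tray_floor between -0.045 and 0.045 m and y of can_1_mid in the frame of tray_floor between -0.075 and 0.075 m and contact force between the fingers and can_1 below 0.2 N and x of can_2_mid in the frame of tray_floor between -0.045 and 0.045 m and y of can_2_mid in the frame of tray_floor between -0.075 and 0.075 m and contact force between the fingers and can_2 below 0.2 N), for 0.3 s.
2. every carrier hangs on a pin pair of its own, flat on the deck, let go (((horizontal distance between carrier_0_grip and station_0 below 0.004 m and z of carrier_0_grip in the frame of station_0 below 0.0275 m and angle between the x axis of carrier_0_grip and the x axis of station_0, either way round below 0.08 rad) or (horizontal distance between carrier_0_grip and station_1 below 0.004 m and z of carrier_0_grip in the frame of station_1 below 0.0275 m and angle between the x axis of carrier_0_grip and the x axis of station_1, either way round below 0.08 rad) or (horizontal distance between carrier_0_grip and station_2 below 0.004 m and z of carrier_0_grip in the frame of station_2 below 0.0275 m and angle between the x axis of carrier_0_grip and the x axis of station_2, either way round below 0.08 rad)) and angle between each of carrier_0_grip, carrier_1_grip, carrier_2_grip's own z axis and vertical below 0.05 rad and contact force between the fingers and carrier_0 below 0.2 N and ((horizontal distance between carrier_1_grip and station_0 below 0.004 m and z of carrier_1_grip in the frame of station_0 below 0.0275 m and angle between the x axis of carrier_1_grip and the x axis of station_0, either way round below 0.08 rad) or (horizontal distance between carrier_1_grip and station_1 below 0.004 m and z of carrier_1_grip in the frame of station_1 below 0.0275 m and angle between the x axis of carrier_1_grip and the x axis of station_1, either way round below 0.08 rad) or (horizontal distance between carrier_1_grip and station_2 below 0.004 m and z of carrier_1_grip in the frame of station_2 below 0.0275 m and angle between the x axis of carrier_1_grip and the x axis of station_2, either way round below 0.08 rad)) and contact force between the fingers and carrier_1 below 0.2 N and ((horizontal distance between carrier_2_grip and station_0 below 0.004 m and z of carrier_2_grip in the frame of station_0 below 0.0275 m and angle between the x axis of carrier_2_grip and the x axis of station_0, either way round below 0.08 rad) or (horizontal distance between carrier_2_grip and station_1 below 0.004 m and z of carrier_2_grip in the frame of station_1 below 0.0275 m and angle between the x axis of carrier_2_grip and the x axis of station_1, either way round below 0.08 rad) or (horizontal distance between carrier_2_grip and station_2 below 0.004 m and z of carrier_2_grip in the frame of station_2 below 0.0275 m and angle between the x axis of carrier_2_grip and the x axis of station_2, either way round below 0.08 rad)) and contact force between the fingers and carrier_2 below 0.2 N), for 0.3 s.
3. the red ridge of the wheel points straight up (value of joint wheel between -0.15 and 0.15 rad and velocity of joint wheel between -0.1 and 0.1 rad/s), for 0.3 s.
At the end, for the whole second after the job is handed in: Canisters upright (0.15 rad) on the tray floor; each carrier on its own pin pair, within 4 mm of its middle, aligned within 0.08 rad, level (0.05 rad) and within 2.5 mm of flat on the deck; wheel within 0.15 rad of 0; all released and at rest (all of step 1 and all of step 2 and all of step 3 and linear speed of each of carrier_0, carrier_1, carrier_2, can_0, can_1, can_2 below 0.02 m/s); the robot touches nothing.
It fails at once if a canister is tipped over (angle between any of can_0_mid, can_1_mid, can_2_mid's own z axis and vertical above 0.6 rad).
It fails at once if the dropper bottle is pushed away (distance of dropper from where it was at the start of the episode above 0.04 m).
It fails at once if the timer is pushed away (distance of clock from where it was at the start of the episode above 0.04 m).
It fails at once if the box of cover slips is pushed away (distance of slips from where it was at the start of the episode above 0.04 m).
Of carrier_0, carrier_1, carrier_2 only 2 to 3 are there at a start; the rules pass over those that are not, and their reading is None.
Of can_0, can_1, can_2 only 2 to 3 are there at a start; the rules pass over those that are not, and their reading is None.
At some moment in a run one of carrier_0, carrier_1, carrier_2 may be knocked a few centimetres aside while the robot is not near it.
It also fails if it takes over 210 s, if anything falls off the work surface, if the arm or the gripper's body presses on something with over 40 N, if the wrist force passes 120 N, or if a joint passes its speed limit or range.

## Robot

A 6-joint arm with a two-finger parallel gripper is mounted at the origin on a cart in front of the work surface, level with it; the furniture and walls round the work are solid. World frame = base frame: x ahead of the robot, y to its left, z up, the work surface at z = 0. Lengths are in m, angles in rad, forces in N, time in s.
With the tool pointing down it reaches from about 0.35 to 0.975 m from the base axis. Payload 4.9 kg.
Tool frame: the origin (TCP) lies between the finger pads; the fingertips stand 22 mm ahead of it and the grasp point (between the pads) lies 3 mm ahead of it; z points along the fingers, y is the line along which they close (so a half turn about z gives the same grasp; the last joint's range is limited). The gripper opens to 85 mm and grips with 20 to 120 N. Pads are 22 mm wide; open, the fingers measure 114 mm over their backs; the gripper's body (76 mm by 85 mm) begins 54 mm behind the grasp point. The pads swing forward as they close: fully open they stand 13 mm farther back than shut.
Start: joints at [1.104, 0.053, 1.613, -0, 1.476, -0.119], TCP at [0.213, 0.588, 0.253] pointing down, gripper open.
Joint ranges: [-3.01, 3.01], [-1.01, 2.22], [0.06, 2.58], [-1.02, 4.17], [0.09, 2.62], [-3.14, 3.14]. Speed limits (rad/s): [2.57, 2.57, 3.14, 3.14, 3.14, 3.14].

## Interface

Orientations are given as a unit quaternion [w, x, y, z].
In Python, from plant import state, grab_frame, get_calibration, job_done, recognise, regions_of gives the robot as it stands.
- The arm moves only by the tool apply_moves, never from a script. Its argument "targets" is a list of rows, each an object with "translation": the shift along the tool's x, y, z normalised to -1 to 1, where 1 is 100 mm, a list of three; "twist": the turn about the tool's z normalised to -1 to 1, where 1 is 0.1 rad; "hand": the opening, from 0 (shut) to 1 (fully open). A call has 1 to 8 rows; each row shifts and turns the commanded pose from where the row before left it, along the tool's axes as they then stand; what a row does not reach is not made up. A row lasts 1/10 s, in which the tool goes at most 50 mm and 8.59 degrees, less where a joint would pass 70% of its speed; a pose out of reach is approached as far as the arm can. A call with a number of a shift or a turn outside -1 to 1 is refused whole. A call with a gripper value outside its range is refused whole. The fingers move at their own pace and stop on an object; the grip force is fixed at half the most. Time passes only in rows, so rows that do not move let the fingers close. It gives the time, the measured TCP pose, the force, the opening and the grip force at its end, in the units of the state.
- state(): the state, without advancing time (a new reading comes with each control period).
- grab_frame(name): name is "scene" or "top" or "wrist"; returns the picture (400x640x3 uint8, red, green, blue); there is no depth.
- get_calibration(name): a dict with "camera_matrix" (3x3 intrinsics, pixels), "pose" (4x4, takes a point from camera to world coordinates). Camera axes: x right, y up, looking along -z (the intrinsics and any distortion apply to the point x, -y, -z); pixel columns grow to the right and rows downward; lengths in m; the calibration is good to about 2 mm. A picture is of the moment at which its call begins: read the wrist's pose just before it. get_calibration takes no time and is no camera call; for the wrist camera it gives the pose at the moment of the call.
- job_done(): hands the job in; it is judged then, once.
Trained networks look in the newest picture that a camera, given by its name, has taken for a name from the list of things; names that differ only in an ending like _2 or _b are one class to them, and where a whole thing is asked for, a point or a joint stands for the part that bears it (a point fixed in the world has none). Each returns a list of dicts, best first, with "score" (0 to 1); they miss things now and then, are a little off and sometimes report something else, mostly with a low value. They report only what shows in the picture. A call takes as long as a camera call. They do not tell look-alikes from the thing itself.
- recognise(camera, query): "point" ([x, y, z] in m, in world coordinates, good to about 4 mm: the middle of the surface that is visible of it).
- regions_of(camera, query): "pixels" (400x640 bool, what is visible of it).
The state is a dict: "time": time; "joint_pos": joint angles; "joint_vel": joint speeds; "joint_efforts": joint torques, N m; "tool_pos": TCP position; "tool_rot": TCP orientation; "contact_force": force on the tool from outside, world axes, zero at the start; "ft_torque": the same for the moment, N m; "gripper_width": opening from 0.0 (shut) to 1.0 (fully open); "grasp_force": force on a finger pad.
Only numpy, scipy, OpenCV 4.12 (cv2) and the standard library are available. Lean on these libraries where they do the work, as an engineer would, in place of code of your own. Each camera call takes 0.05 s, during which the arm holds its last target. There are 200 camera calls.

## Working session

There is one attempt and no reset: what is moved stays moved. The work goes in short steps, Python scripts to look and compute and a tool call to move; the robot and the scene stay as the last step left them, time stands still between calls to the robot, and variables do not carry over. Pictures are saved under pics/ and viewed, at most 14 in all, crops included, and the job is handed in when it is done.

Besides the shell and the picture viewer there is one more tool, called after "Emit:" as name(argument=value, ...) on one line, values as JSON. apply_moves: Moves the arm, as the interface text tells. Its arguments: {"type":"object","properties":{"targets":{"type":"array"}},"required":["targets"]}

```bash
ls; mkdir -p pics; cat > h.py <<'E'
import numpy as np, cv2
from plant import *
def save(img,n): cv2.imwrite('pics/'+n+'.png',cv2.cvtColor(img,cv2.COLOR_RGB2BGR))
def proj(cam,P):
    c=get_calibration(cam);T=np.linalg.inv(c['pose']);p=(T[:3,:3]@np.atleast_2d(P).T).T+T[:3,3]
    q=p*[1,-1,-1];uv=(c['camera_matrix']@q.T).T;return uv[:,:2]/uv[:,2:]
def ray(cam,uv,z,c=None):
    c=c or get_calibration(cam);K=c['camera_matrix'];d=np.linalg.inv(K)@[uv[0],uv[1],1];d=c['pose'][:3,:3]@(d*[1,-1,-1]);o=c['pose'][:3,3]
    return o+d*(z-o[2])/d[2]
E
python3 - <<'E'
from h import *
s=state();print(s)
for c in ('top','scene'):
    save(grab_frame(c),c+'0')
    k=get_calibration(c);print(c,k)
    for q in ['dock','carrier_0_grip','can_0_mid','can_1_mid','wheel','tray_floor','dropper','clock','slips']:
        for r in recognise(c,q): print(q,np.round(r['point'],3),round(r['score'],2),np.round(proj(c,r['point'])[0]))
E
```

```text
pics
{'time': 0.0, 'joint_pos': array([ 1.10400407e+00,  5.33664129e-02,  1.61433292e+00, -3.05966367e-06,
        1.47596153e+00, -1.19017176e-01]), 'joint_vel': array([-0.00069603,  0.0005018 , -0.00175264,  0.00022414, -0.00273785,
       -0.00035608]), 'joint_efforts': array([-2.03845440e-03, -3.93674648e+01, -3.70172167e+01, -1.96420269e-04,
        7.01101148e-03, -1.03190101e-05]), 'tool_pos': array([0.21275003, 0.58705418, 0.25203378]), 'tool_rot': array([-2.97123480e-04,  1.73012323e-01,  9.84919117e-01, -9.90500364e-04]), 'contact_force': array([ 0.25873121, -0.18970367, -0.30118871]), 'ft_torque': array([-0.01277014, -0.02350288, -0.01474594]), 'grasp_force': 0.0, 'gripper_width': 0.9983297274696294}
top {'camera_matrix': array([[367.31667245,   0.        , 321.25380422],
       [  0.        , 367.31667245, 198.92373595],
       [  0.        ,   0.        ,   1.        ]]), 'pose': array([[ 0.02701489,  0.9724132 , -0.23169541,  0.32264173],
       [-0.99963376,  0.02591016, -0.00781031,  0.13589033],
       [-0.00159159,  0.23182155,  0.97275703,  1.03575411],
       [ 0.
[... 735 characters left out ...]
1,  0.45146884, -0.69219645, -0.59077728],
       [ 0.01136232,  0.84174047,  0.5397628 ,  0.6807082 ],
       [ 0.        ,  0.        ,  0.        ,  1.        ]])}
dock [0.555 0.036 0.012] 0.75 [351. 245.]
dock [0.578 0.163 0.055] 0.63 [328. 201.]
can_0_mid [0.342 0.204 0.014] 0.37 [236. 239.]
can_1_mid [0.58  0.161 0.056] 0.78 [330. 201.]
wheel [0.556 0.006 0.087] 0.77 [362. 226.]
tray_floor [ 0.423 -0.175  0.002] 0.91 [365. 334.]
dropper [0.721 0.113 0.037] 0.76 [384. 200.]
dropper [0.549 0.043 0.013] 0.51 [348. 244.]
clock [0.343 0.202 0.016] 0.96 [237. 238.]
slips [0.58  0.093 0.06 ] 0.74 [346. 213.]
slips [0.722 0.022 0.02 ] 0.47 [408. 222.]
slips [0.72  0.11  0.036] 0.28 [385. 201.]
```

```bash
python3 - <<'E'
import cv2
a=cv2.imread('pics/top0.png');cv2.imwrite('pics/top0b.png',cv2.resize(a[80:340,180:500],None,fx=2.3,fy=2.3,interpolation=cv2.INTER_CUBIC))
a=cv2.imread('pics/scene0.png');cv2.imwrite('pics/scene0b.png',cv2.resize(a[110:400,180:560],None,fx=2.05,fy=2.05,interpolation=cv2.INTER_CUBIC))
E
```

```text
(no output)
```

View pics/top0b.png

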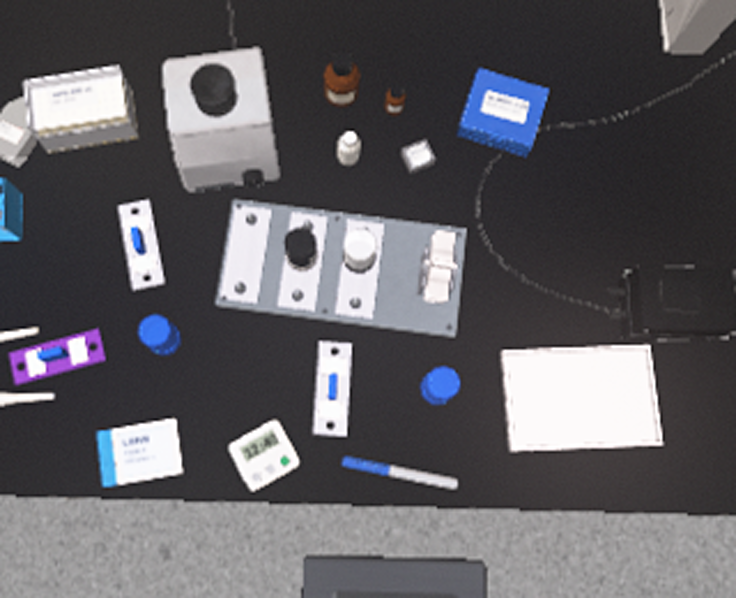

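View pics/scene0b.png

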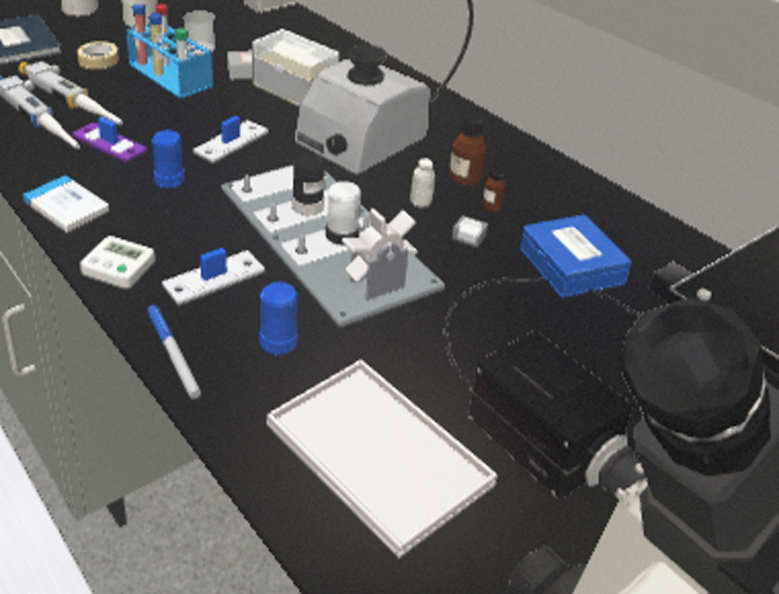

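Two canisters are on the dock: black with a white foot at top crop (300,246) and clear with a black foot at (360,250). The blue ones at (158,335) and (440,386) are decoys. The two white carriers are at (140,245) and (333,388). The purple one at (57,355) is a look-alike. The tray is at (582,398).

```bash
python3 - <<'E'
from h import *
R=lambda x,y,z:np.round(ray('top',(x/2.3+180,y/2.3+80),z),4)
for n,x,y,z in [('c-xr',233,200,.012),('c',466,229,.012),('c',456,335,.012),('c',216,305,.012),
 ('pin0+',251,218,.034),('pin0-',240,288,.034),('pin1-',297,296,.034),('pin2-',355,303,.034),
 ('black top',300,240,.079),('white top',360,240,.079),('A h',135,211,.005),('A h',146,278,.005),('A fin',137,240,.036),
 ('B h',335,351,.005),('B h',330,425,.005),('B fin',333,385,.036),('wheel',440,262,.112),
 ('tray',502,351,.014),('tray',652,346,.014),('tray',663,445,.014),('tray',511,451,.014)]: print(n,R(x,y,z))
E
```

```text
c-xr [0.6595 0.2636 0.012 ]
c [ 0.6289 -0.0322  0.012 ]
c [ 0.4934 -0.0184  0.012 ]
c [0.523  0.2775 0.012 ]
pin0+ [0.6295 0.2373 0.034 ]
pin0- [0.5404 0.2465 0.034 ]
pin1- [0.5324 0.1769 0.034 ]
pin2- [0.5256 0.1066 0.034 ]
black top [0.5902 0.1739 0.079 ]
white top [0.5921 0.1034 0.079 ]
A h [0.6438 0.3888 0.005 ]
A h [0.5564 0.3681 0.005 ]
A fin [0.5969 0.3758 0.036 ]
B h [0.4708 0.1291 0.005 ]
B h [0.3811 0.133  0.005 ]
B fin [0.4259 0.1307 0.036 ]
wheel [0.5595 0.0139 0.112 ]
tray [ 0.4749 -0.0739  0.014 ]
tray [ 0.4859 -0.2565  0.014 ]
tray [ 0.3678 -0.2621  0.014 ]
tray [ 0.356 -0.082  0.014]
```

Emit:
apply_moves(targets=[{"translation": [-0.45,0,0],"twist": -1,"hand": 0.6},{"translation": [-0.45,0,0],"twist": -1,"hand": 0.6},{"translation": [-0.3,-0.3,0],"twist": 0,"hand": 0.6},{"translation": [-0.3,-0.4,0],"twist": 0,"hand": 0.6},{"translation": [-0.3,-0.4,0],"twist": 0,"hand": 0.6},{"translation": [0,-0.4,0],"twist": 0,"hand": 0.6},{"translation": [0,-0.4,0],"twist": 0,"hand": 0.6},{"translation": [0,0,0],"twist": 0,"hand": 0.6}])

```text
time: 1.8
tool_pos: [0.3595, 0.3567, 0.2527]
tool_rot: [-0.0, 0.076, 0.997, -0.001]
contact_force: [0.2, 1.0, -0.6]
gripper_width: 0.599
grasp_force: 0.0
```

```bash
cat >> h.py <<'E'
def pose():
    s=state();w,a,b,c=s['tool_rot'];from scipy.spatial.transform import Rotation as R
    y=R.from_quat([a,b,c,w]).as_matrix()[:,1];return np.array(s['tool_pos']),np.arctan2(y[1],y[0])
def go(x,y,z,yaw=None,frm=None):
    p,t=pose() if frm is None else frm
    d=np.array([x,y])-p[:2]
    u=t if yaw is None else yaw
    f=lambda th:np.round([1e1*(d@[-np.sin(th),np.cos(th)]),1e1*(d@[np.cos(th),np.sin(th)]),1e1*(p[2]-z)],3)
    print('now',np.round(p,4),round(t,4),'twist rad/.1:',None if yaw is None else round((t-yaw)*10,2),'shift/100mm old axes',f(t),'new axes',f(u))
E
python3 - <<'E'
from h import *
go(.58,.14,.30,np.pi/2-.101)
c=get_calibration('wrist');print(np.round(c['pose'],3)); print(pose())
E
```

```text
now [0.3595 0.3567 0.2527] 1.4195 twist rad/.1: -0.5 shift/100mm old axes [-2.506 -1.81  -0.473] new axes [-2.412 -1.933 -0.473]
[[ 0.151 -0.937 -0.316  0.28 ]
 [ 0.988  0.143  0.049  0.369]
 [-0.    -0.32   0.947  0.374]
 [ 0.     0.     0.     1.   ]]
(array([0.35949096, 0.3566815 , 0.25271977]), np.float64(1.4195178985018857))
```

Emit:
apply_moves(targets=[{"translation": [-0.3,-0.3,-0.2],"twist": -0.5,"hand": 0.6},{"translation": [-0.3,-0.3,-0.2],"twist": 0,"hand": 0.6},{"translation": [-0.35,-0.35,-0.1],"twist": 0,"hand": 0.6},{"translation": [-0.35,-0.35,0],"twist": 0,"hand": 0.6},{"translation": [-0.3,-0.35,0],"twist": 0,"hand": 0.6},{"translation": [-0.3,-0.28,0],"twist": 0,"hand": 0.6},{"translation": [0,0,0],"twist": 0,"hand": 0.6}])

```text
time: 2.5
tool_pos: [0.5308, 0.1454, 0.3031]
tool_rot: [0.0, 0.051, 0.999, -0.0]
contact_force: [-0.8, 0.4, 0.1]
gripper_width: 0.6
grasp_force: 0.0
```

```bash
python3 - <<'E'
from h import *
print(pose())
c=get_calibration('wrist');im=grab_frame('wrist');save(im,'w1')
for q in ['can_0_mid','can_1_mid']:
    for r in recognise('wrist',q): print(q,np.round(r['point'],3),round(r['score'],2),np.round(proj('wrist',r['point'])[0]))
    for r in regions_of('wrist',q):
        print(r['score'],cv2.boundingRect(r['pixels'].astype(np.uint8)))
E
```

```text
(array([0.53076796, 0.14543275, 0.3030917 ]), np.float64(1.4678233608987945))
can_1_mid [0.584 0.178 0.077] 0.81 [347. 211.]
can_1_mid [0.562 0.015 0.085] 0.63 [191. 209.]
0.75 (328, 183, 38, 50)
```

View pics/w1.png

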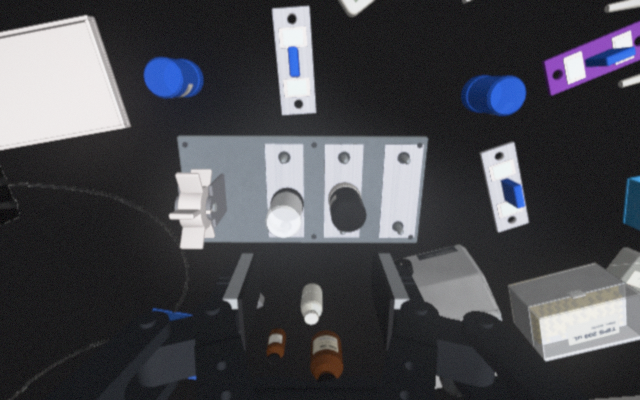

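```bash
python3 - <<'E'
import cv2
a=cv2.imread('pics/w1.png');cv2.imwrite('pics/w1b.png',cv2.resize(a[130:255,170:430],None,fx=3,fy=3,interpolation=cv2.INTER_CUBIC))
E
```

```text
(no output)
```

View pics/w1b.png

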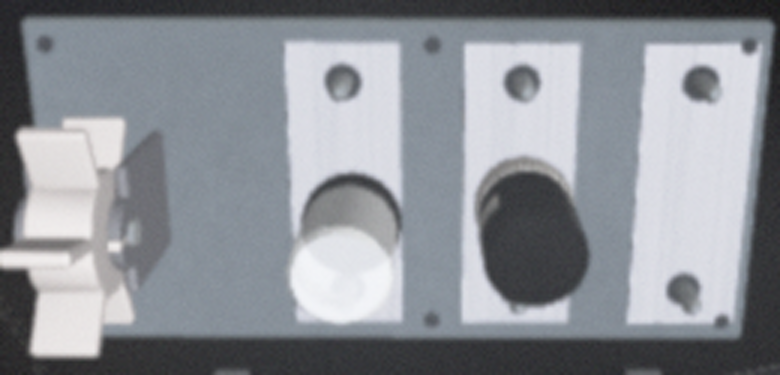

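```bash
python3 - <<'E'
from h import *
R=lambda x,y,z:np.round(ray('wrist',(x/3+170,y/3+130),z),4)
for n,x,y,z in [('white',341,274,.079),('black',537,254,.079),('p2-',341,97,.033),('p1-',523,97,.033),('p0-',711,96,.033),('p0+',693,305,.033),
 ('c',22,18,.012),('c',772,22,.012),('c',738,337,.012),]: print(n,R(x,y,z))
for w in ('white',341,274),('black',537,254):
    p=R(w[1],w[2],.079); 
    go(p[0],p[1],.065)
E
```

```text
white [0.5878 0.1093 0.079 ]
black [0.5869 0.1799 0.079 ]
p2- [0.5334 0.1122 0.033 ]
p1- [0.5402 0.1819 0.033 ]
p0- [0.5468 0.2539 0.033 ]
p0+ [0.6342 0.2455 0.033 ]
c [ 0.4941 -0.0117  0.012 ]
c [0.5244 0.2836 0.012 ]
c [0.6616 0.2696 0.012 ]
now [0.5277 0.1496 0.3033] 1.4748 twist rad/.1: None shift/100mm old axes [-0.637 -0.344  2.383] new axes [-0.637 -0.344  2.383]
now [0.5277 0.1496 0.3033] 1.4748 twist rad/.1: None shift/100mm old axes [-0.56   0.358  2.383] new axes [-0.56   0.358  2.383]
```

Emit:
apply_moves(targets=[{"translation": [-0.35,-0.2,0.2],"twist": 0,"hand": 0.6},{"translation": [-0.33,-0.19,0.3],"twist": 0,"hand": 0.6},{"translation": [0,0,0.3],"twist": 0,"hand": 0.6},{"translation": [0,0,0.4],"twist": 0,"hand": 0.6},{"translation": [0,0,0.3],"twist": 0,"hand": 0.6},{"translation": [0,0,0],"twist": 0,"hand": 0.6},{"translation": [0,0,0],"twist": 0,"hand": 0.6}])

```text
time: 3.45
tool_pos: [0.5918, 0.1041, 0.1536]
tool_rot: [-0.0, 0.048, 0.999, 0.0]
contact_force: [-0.1, 0.1, 1.5]
gripper_width: 0.6
grasp_force: 0.0
```

```bash
python3 - <<'E'
from h import *
import time
c=get_calibration('wrist');im=grab_frame('wrist');save(im,'w2')
go(.592,.1045,.065,np.pi/2-.101)
for z,r in ((.079,.019),(.012,.0205)):
    pts=[(.592+r*np.cos(a),.1045+r*np.sin(a),z) for a in np.linspace(0,6.283,40)]
    im=cv2.polylines(np.ascontiguousarray(im),[np.round(proj('wrist',pts)).astype(np.int32)],True,(255,0,0),1)
save(cv2.resize(im[60:400,140:540],None,fx=1.6,fy=1.6),'w2')
E
```

```text
now [0.5929 0.1039 0.1553] 1.4743 twist rad/.1: 0.05 shift/100mm old axes [0.01  0.005 0.903] new axes [0.01  0.005 0.903]
```

View pics/w2.png

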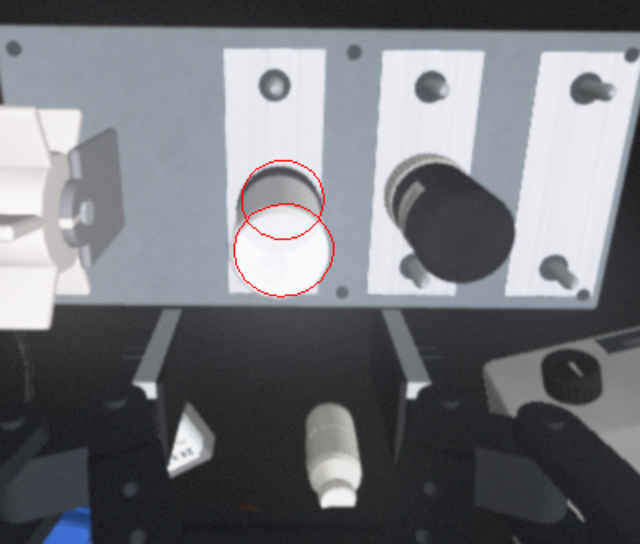

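Emit:
apply_moves(targets=[{"translation": [0,0,0.3],"twist": 0,"hand": 0.6},{"translation": [0,0,0.3],"twist": 0,"hand": 0.6},{"translation": [0,0,0.3],"twist": 0,"hand": 0.6},{"translation": [0,0,0],"twist": 0,"hand": 0.6},{"translation": [0,0,0],"twist": 0,"hand": 0},{"translation": [0,0,0],"twist": 0,"hand": 0},{"translation": [0,0,0],"twist": 0,"hand": 0},{"translation": [0,0,0],"twist": 0,"hand": 0}])

```text
time: 4.3
tool_pos: [0.5938, 0.1032, 0.0657]
tool_rot: [0.002, 0.049, 0.999, 0.0]
contact_force: [1.3, -0.4, 4.2]
gripper_width: 0.431
grasp_force: 60.5
```

Emit:
apply_moves(targets=[{"translation": [0,0,0],"twist": 0,"hand": 0},{"translation": [0,0,-0.1],"twist": 0,"hand": 0},{"translation": [0,0,-0.3],"twist": 0,"hand": 0},{"translation": [0,0,-0.3],"twist": 0,"hand": 0},{"translation": [0,0,-0.4],"twist": 0,"hand": 0},{"translation": [0,0,-0.3],"twist": 0,"hand": 0},{"translation": [0,0,-0.1],"twist": 0,"hand": 0},{"translation": [0,0,0],"twist": 0,"hand": 0}])

```text
time: 5.1
tool_pos: [0.5929, 0.103, 0.2151]
tool_rot: [0.002, 0.049, 0.999, 0.0]
contact_force: [0.0, 0.4, -1.6]
gripper_width: 0.428
grasp_force: 60.2
```

```bash
python3 - <<'E'
from h import *
go(.423,-.204,.0575)
print(state()['contact_force'])
E
```

```text
now [0.5929 0.103  0.2151] 1.473 twist rad/.1: None shift/100mm old axes [ 1.391 -3.221  1.576] new axes [ 1.391 -3.221  1.576]
[ 0.04523304  0.35923341 -1.64024071]
```

Emit:
apply_moves(targets=[{"translation": [0.1,-0.2,0],"twist": 0,"hand": 0},{"translation": [0.15,-0.4,0],"twist": 0,"hand": 0},{"translation": [0.2,-0.45,0],"twist": 0,"hand": 0},{"translation": [0.2,-0.45,0],"twist": 0,"hand": 0},{"translation": [0.2,-0.45,0],"twist": 0,"hand": 0},{"translation": [0.2,-0.45,0],"twist": 0,"hand": 0},{"translation": [0.2,-0.45,0],"twist": 0,"hand": 0},{"translation": [0.14,-0.37,0],"twist": 0,"hand": 0}])

```text
time: 5.9
tool_pos: [0.4196, -0.2048, 0.2102]
tool_rot: [-0.002, 0.049, 0.999, 0.001]
contact_force: [0.5, 0.3, -0.1]
gripper_width: 0.429
grasp_force: 60.4
```

Emit:
apply_moves(targets=[{"translation": [0,0,0.1],"twist": 0,"hand": 0},{"translation": [0,0,0.3],"twist": 0,"hand": 0},{"translation": [0,0,0.4],"twist": 0,"hand": 0},{"translation": [0,0,0.4],"twist": 0,"hand": 0},{"translation": [0,0,0.15],"twist": 0,"hand": 0},{"translation": [0,0,0.1],"twist": 0,"hand": 0},{"translation": [0,0,0.05],"twist": 0,"hand": 0},{"translation": [0,0,0],"twist": 0,"hand": 0}])

```text
time: 6.7
tool_pos: [0.4222, -0.2034, 0.0625]
tool_rot: [-0.001, 0.049, 0.999, 0.0]
contact_force: [-0.5, 0.4, -1.0]
gripper_width: 0.434
grasp_force: 60.5
```

```bash
python3 - <<'E'
from h import *
go(.423,-.204,.0575)
c=get_calibration('top');im=grab_frame('top');save(cv2.resize(im[170:330,350:560],None,fx=3,fy=3),'t3')
print(state()['contact_force'])
E
```

```text
now [ 0.4222 -0.2034  0.0625] 1.4734 twist rad/.1: None shift/100mm old axes [-0.009 -0.005  0.05 ] new axes [-0.009 -0.005  0.05 ]
[ 0.36370342  0.09200838 -0.4494198 ]
```

View pics/t3.png

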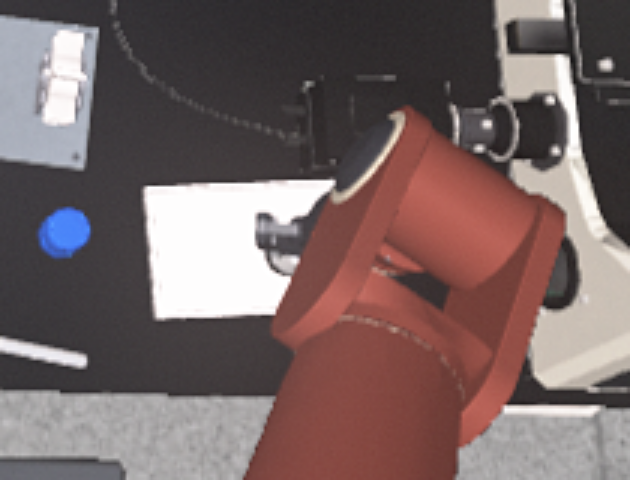

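Emit:
apply_moves(targets=[{"translation": [0,0,0.03],"twist": 0,"hand": 0},{"translation": [0,0,0.02],"twist": 0,"hand": 0},{"translation": [0,0,0],"twist": 0,"hand": 0},{"translation": [0,0,0],"twist": 0,"hand": 0}])

```text
time: 7.15
tool_pos: [0.4225, -0.204, 0.0585]
tool_rot: [0.0, 0.049, 0.999, -0.0]
contact_force: [-1.3, -0.5, -1.0]
gripper_width: 0.432
grasp_force: 60.5
```

Emit:
apply_moves(targets=[{"translation": [0,0,0],"twist": 0,"hand": 0.6},{"translation": [0,0,0],"twist": 0,"hand": 0.6},{"translation": [0,0,0],"twist": 0,"hand": 0.6},{"translation": [0,0,-0.15],"twist": 0,"hand": 0.6},{"translation": [0,0,-0.4],"twist": 0,"hand": 0.6},{"translation": [0,0,-0.45],"twist": 0,"hand": 0.6},{"translation": [0,0,-0.45],"twist": 0,"hand": 0.6},{"translation": [0,0,0],"twist": 0,"hand": 0.6}])

```text
time: 7.95
tool_pos: [0.4258, -0.2062, 0.2116]
tool_rot: [0.006, 0.049, 0.999, -0.004]
contact_force: [1.3, -0.2, 1.0]
gripper_width: 0.598
grasp_force: 0.0
```

```bash
python3 - <<'E'
from h import *
go(.590,.176,.065)
E
```

```text
now [ 0.4258 -0.2062  0.2116] 1.4731 twist rad/.1: None shift/100mm old axes [-1.262  3.964  1.466] new axes [-1.262  3.964  1.466]
```

Emit:
apply_moves(targets=[{"translation": [-0.1,0.3,0],"twist": 0,"hand": 0.6},{"translation": [-0.15,0.45,0],"twist": 0,"hand": 0.6},{"translation": [-0.15,0.45,0],"twist": 0,"hand": 0.6},{"translation": [-0.15,0.45,0],"twist": 0,"hand": 0.6},{"translation": [-0.15,0.45,0],"twist": 0,"hand": 0.6},{"translation": [-0.15,0.45,0],"twist": 0,"hand": 0.6},{"translation": [-0.15,0.45,0],"twist": 0,"hand": 0.6},{"translation": [-0.15,0.45,0],"twist": 0,"hand": 0.6}])

```text
time: 8.75
tool_pos: [0.5708, 0.1302, 0.2025]
tool_rot: [-0.0, 0.049, 0.999, -0.0]
contact_force: [1.5, -0.9, -0.1]
gripper_width: 0.596
grasp_force: 0.0
```

Emit:
apply_moves(targets=[{"translation": [-0.15,0.45,0],"twist": 0,"hand": 0.6},{"translation": [0,0.04,0.3],"twist": 0,"hand": 0.6},{"translation": [0,0,0.3],"twist": 0,"hand": 0.6},{"translation": [0,0,0],"twist": 0,"hand": 0.6},{"translation": [0,0,0],"twist": 0,"hand": 0.6},{"translation": [0,0,0],"twist": 0,"hand": 0.6}])

```text
time: 9.35
tool_pos: [0.5912, 0.1753, 0.1451]
tool_rot: [0.001, 0.049, 0.999, 0.0]
contact_force: [-0.6, -0.7, -0.6]
gripper_width: 0.603
grasp_force: 0.0
```

```bash
python3 - <<'E'
from h import *
c=get_calibration('wrist');go(.590,.176,.065);im=grab_frame('wrist')
im=np.ascontiguousarray(im)
for z,r in ((.079,.019),(.012,.0205)):
    pts=[(.590+r*np.cos(a),.176+r*np.sin(a),z) for a in np.linspace(0,6.283,40)]
    cv2.polylines(im,[np.round(proj('wrist',pts)).astype(np.int32)],True,(255,0,0),1)
save(cv2.resize(im[60:400,140:540],None,fx=1.6,fy=1.6),'w4')
E
```

```text
now [0.5912 0.1753 0.1451] 1.4724 twist rad/.1: None shift/100mm old axes [0.013 0.006 0.801] new axes [0.013 0.006 0.801]
```

View pics/w4.png

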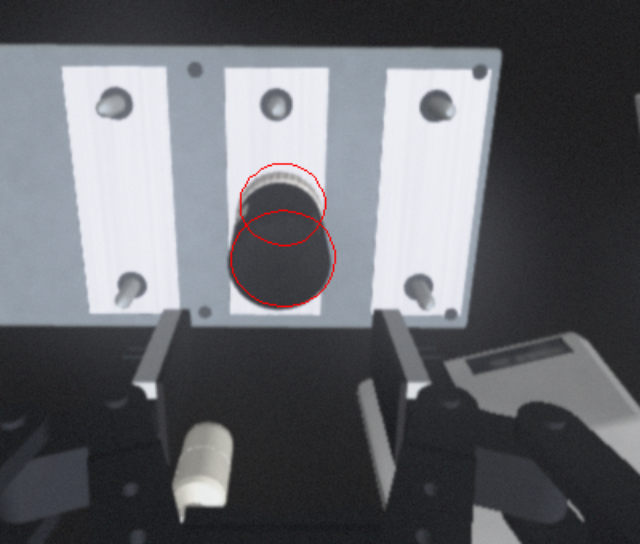

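Emit:
apply_moves(targets=[{"translation": [0,0,0.3],"twist": 0,"hand": 0.6},{"translation": [0,0,0.3],"twist": 0,"hand": 0.6},{"translation": [0,0,0.2],"twist": 0,"hand": 0.6},{"translation": [0,0,0],"twist": 0,"hand": 0.6},{"translation": [0,0,0],"twist": 0,"hand": 0},{"translation": [0,0,0],"twist": 0,"hand": 0},{"translation": [0,0,0],"twist": 0,"hand": 0},{"translation": [0,0,0],"twist": 0,"hand": 0}])

```text
time: 10.2
tool_pos: [0.5913, 0.1757, 0.065]
tool_rot: [0.001, 0.049, 0.999, 0.0]
contact_force: [-0.0, -0.0, 2.9]
gripper_width: 0.429
grasp_force: 60.4
```

Emit:
apply_moves(targets=[{"translation": [0,0,0],"twist": 0,"hand": 0},{"translation": [0,0,-0.1],"twist": 0,"hand": 0},{"translation": [0,0,-0.3],"twist": 0,"hand": 0},{"translation": [0,0,-0.3],"twist": 0,"hand": 0},{"translation": [0,0,-0.4],"twist": 0,"hand": 0},{"translation": [0,0,-0.3],"twist": 0,"hand": 0},{"translation": [0,0,-0.1],"twist": 0,"hand": 0},{"translation": [0,0,0],"twist": 0,"hand": 0}])

```text
time: 11.0
tool_pos: [0.5909, 0.1757, 0.2151]
tool_rot: [0.002, 0.049, 0.999, 0.0]
contact_force: [0.3, -0.4, -0.0]
gripper_width: 0.431
grasp_force: 60.2
```

Emit:
apply_moves(targets=[{"translation": [0.1,-0.2,0],"twist": 0,"hand": 0},{"translation": [0.15,-0.4,0],"twist": 0,"hand": 0},{"translation": [0.2,-0.45,0],"twist": 0,"hand": 0},{"translation": [0.2,-0.45,0],"twist": 0,"hand": 0},{"translation": [0.2,-0.45,0],"twist": 0,"hand": 0},{"translation": [0.2,-0.45,0],"twist": 0,"hand": 0},{"translation": [0.2,-0.45,0],"twist": 0,"hand": 0},{"translation": [0.16,-0.4,0],"twist": 0,"hand": 0}])

```text
time: 11.8
tool_pos: [0.4155, -0.135, 0.2102]
tool_rot: [-0.002, 0.049, 0.999, 0.001]
contact_force: [-0.1, -0.6, -1.7]
gripper_width: 0.426
grasp_force: 60.3
```

Emit:
apply_moves(targets=[{"translation": [0,0,0.1],"twist": 0,"hand": 0},{"translation": [0,0,0.3],"twist": 0,"hand": 0},{"translation": [0,0,0.4],"twist": 0,"hand": 0},{"translation": [0,0,0.4],"twist": 0,"hand": 0},{"translation": [0,0,0.15],"twist": 0,"hand": 0},{"translation": [0,0,0.1],"twist": 0,"hand": 0},{"translation": [0,0,0.05],"twist": 0,"hand": 0},{"translation": [0,0,0],"twist": 0,"hand": 0}])

```text
time: 12.6
tool_pos: [0.4179, -0.1337, 0.0625]
tool_rot: [-0.001, 0.049, 0.999, 0.0]
contact_force: [-0.1, -0.5, -1.6]
gripper_width: 0.432
grasp_force: 60.5
```

Emit:
apply_moves(targets=[{"translation": [0,0,0.03],"twist": 0,"hand": 0},{"translation": [0,0,0.015],"twist": 0,"hand": 0},{"translation": [0,0,0],"twist": 0,"hand": 0},{"translation": [0,0,0],"twist": 0,"hand": 0}])

```text
time: 13.0
tool_pos: [0.4184, -0.1343, 0.0592]
tool_rot: [0.0, 0.049, 0.999, -0.0]
contact_force: [0.1, -0.2, -0.2]
gripper_width: 0.43
grasp_force: 60.5
```

Emit:
apply_moves(targets=[{"translation": [0,0,0],"twist": 0,"hand": 0.6},{"translation": [0,0,0],"twist": 0,"hand": 0.6},{"translation": [0,0,0],"twist": 0,"hand": 0.6},{"translation": [0,0,-0.15],"twist": 0,"hand": 0.6},{"translation": [0,0,-0.4],"twist": 0,"hand": 0.6},{"translation": [0,0,-0.45],"twist": 0,"hand": 0.6},{"translation": [0,0,-0.45],"twist": 0,"hand": 0.6},{"translation": [0,0,-0.45],"twist": 0,"hand": 0.6}])

```text
time: 13.8
tool_pos: [0.4178, -0.134, 0.2506]
tool_rot: [0.0, 0.049, 0.999, -0.0]
contact_force: [1.2, -0.4, 0.3]
gripper_width: 0.599
grasp_force: 0.0
```

Emit:
apply_moves(targets=[{"translation": [0,0.35,0],"twist": -0.5,"hand": 0.6},{"translation": [0,0.45,0],"twist": 0,"hand": 0.6},{"translation": [0,0.45,0],"twist": 0,"hand": 0.6},{"translation": [0,0.45,0],"twist": 0,"hand": 0.6},{"translation": [0,0.45,0],"twist": 0,"hand": 0.6},{"translation": [0.1,0.45,0],"twist": 0,"hand": 0.6},{"translation": [0.1,0.1,0],"twist": 0,"hand": 0.6},{"translation": [0,0,0],"twist": 0,"hand": 0.6}])

```text
time: 14.6
tool_pos: [0.4119, 0.1376, 0.2487]
tool_rot: [-0.0, 0.022, 1.0, -0.0]
contact_force: [0.3, -0.2, 0.6]
gripper_width: 0.598
grasp_force: 0.0
```

Emit:
apply_moves(targets=[{"translation": [0,0,0],"twist": 0,"hand": 0.6},{"translation": [0,0,0],"twist": 0,"hand": 0.6},{"translation": [0,0,0],"twist": 0,"hand": 0.6}])

```text
time: 14.9
tool_pos: [0.4132, 0.1352, 0.2487]
tool_rot: [0.0, 0.025, 1.0, -0.0]
contact_force: [0.3, 0.5, -0.1]
gripper_width: 0.595
grasp_force: 0.0
```

```bash
python3 - <<'E'
from h import *
print(pose());c=get_calibration('wrist');print(np.round(c['pose'][:3,3],4));im=grab_frame('wrist');save(im,'w5');print(pose())
top=grab_frame('top');np.savez('w5.npz',im=im,top=top,pose=c['pose'],camera_matrix=c['camera_matrix'])
h=400;w=np.zeros((600,800,3),np.uint8)
a=cv2.resize(im,(800,500));save(a,'w5')
t=cv2.resize(top[80:300,200:480],None,fx=2.5,fy=2.5);save(t,'t5')
E
```

```text
(array([0.41319391, 0.13521815, 0.24870358]), np.float64(1.5206517158376653))
[0.3327 0.1387 0.3697]
(array([0.41315078, 0.13534506, 0.24870558]), np.float64(1.5208513128476326))
```

View pics/w5.png

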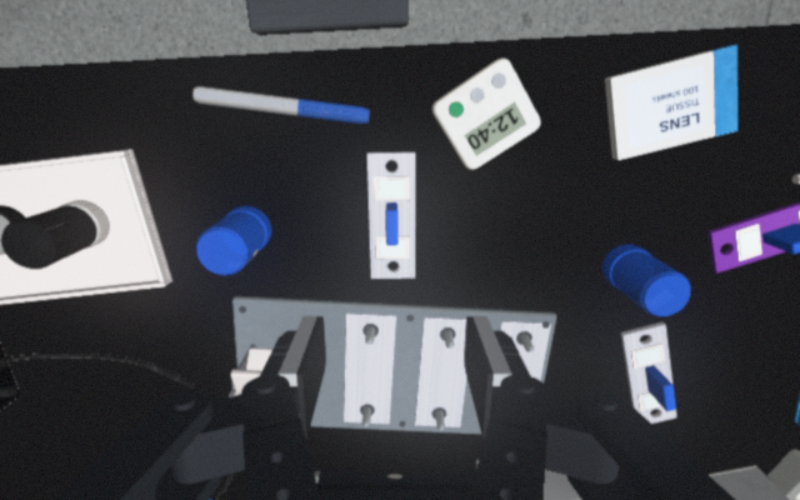

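```bash
cat >> h.py <<'E'
def cen(im,uv,r=5,dark=True):
    g=cv2.cvtColor(im,cv2.COLOR_RGB2GRAY).astype(float)
    uv=np.array(uv,float)
    for _ in range(4):
        v,u=np.mgrid[int(round(uv[1]))-r:int(round(uv[1]))+r+1,int(round(uv[0]))-r:int(round(uv[0]))+r+1]
        p=g[v,u]; lo,hi=np.percentile(p,5),np.percentile(p,90)
        w=np.clip((lo+hi)/2-p,0,None) if dark else np.clip(p-(lo+hi)/2,0,None)
        w=w*((u-uv[0])**2+(v-uv[1])**2<=(r+.5)**2)
        uv=np.array([(w*u).sum(),(w*v).sum()])/w.sum()
    return uv
E
python3 - <<'E'
from h import *
d=np.load('w5.npz');im=d['im'];c=dict(pose=d['pose'],camera_matrix=d['camera_matrix'])
S=1.25
H=[cen(im,(391.5/S,166/S)),cen(im,(393/S,266/S))]
print(H)
a,b=[ray('wrist',h,.005,c) for h in H];m=(a+b)/2
print(a,b,np.linalg.norm(a-b),m)
# plate outline
g=cv2.cvtColor(im,cv2.COLOR_RGB2GRAY);bw=(g>110).astype(np.uint8)
n,l,st,ce=cv2.connectedComponentsWithStats(bw)
for i in range(1,n):
    if st[i,4]>300: print(st[i],np.round(ce[i],1))
k=l[int(205/S),int(375/S)]
cs,_=cv2.findContours((l==k).astype(np.uint8),cv2.RETR_EXTERNAL,cv2.CHAIN_APPROX_NONE);R=cv2.minAreaRect(cs[0])
box=np.array([ray('wrist',q,.004,c)[:2] for q in cv2.boxPoints(R)]);print(R,box,box.mean(0))
d=a-b;yaw=np.arctan2(d[1],d[0])%np.pi;print('carrier x yaw',yaw)
y=(yaw+np.pi/2)%np.pi
go(m[0],m[1],.03,y)
A=[cen(im,(645/S,339/S),4),cen(im,(656/S,412/S),4)];A=[ray('wrist',h,.005,c) for h in A];print('A',A,np.linalg.norm(A[0]-A[1]),(A[0]+A[1])/2)
E
```

```text
[array([312.90494393, 132.46941896]), array([314.13777778, 212.38204444])]
[0.38439874 0.13371617 0.005     ] [0.47395426 0.13033797 0.005     ] 0.08961921204841813 [0.4291765  0.13202707 0.005     ]
[    0     0   617    53 19130] [259.3  20.3]
[615   0  25  19 435] [627.6   9.1]
[ 488   37  102   91 6835] [539.6  82.1]
[ 346   47   87   89 4365] [389.3  90.3]
[ 154   70   86   22 1052] [196.8  80. ]
[    0   119   138   125 11025] [ 67.8 182. ]
[ 293  122   40  101 3690] [313.4 171.5]
[ 574  165   66   45 1023] [606.7 187.1]
[  184   239   261   108 15828] [309.2 287.6]
[ 498  259   44   80 2025] [518.1 295. ]
[436 378  29  22 409] [446.5 390.9]
((312.5, 172.0), (100.0, 39.0), 90.0) [[0.37269962 0.11361748]
 [0.37476228 0.15409886]
 [0.4871562  0.1501003 ]
 [0.48487271 0.10556446]] [0.4298727  0.13084528]
carrier x yaw 3.1038886451186243
now [0.4131 0.1355 0.2487] 1.5211 twist rad/.1: -0.12 shift/100mm old axes [-0.162 -0.026  2.187] new axes [-0.162 -0.028  2.187]
A [array([0.56075868, 0.3674828 , 0.005     ]), array([0.64798299, 0.38974849, 0.005     ])] 0.09002133646871949 [0.60437083 0.37861564 0.005     ]
```

Emit:
apply_moves(targets=[{"translation": [-0.16,-0.03,0.3],"twist": -0.12,"hand": 0.6},{"translation": [0,0,0.45],"twist": 0,"hand": 0.6},{"translation": [0,0,0.45],"twist": 0,"hand": 0.6},{"translation": [0,0,0.4],"twist": 0,"hand": 0.5},{"translation": [0,0,0.25],"twist": 0,"hand": 0.5},{"translation": [0,0,0],"twist": 0,"hand": 0.5},{"translation": [0,0,0],"twist": 0,"hand": 0.5}])

```text
time: 15.7
tool_pos: [0.429, 0.1323, 0.0641]
tool_rot: [-0.0, 0.018, 1.0, -0.0]
contact_force: [0.2, -0.5, 0.9]
gripper_width: 0.499
grasp_force: 0.0
```

```bash
python3 - <<'E'
from h import *
go(.4292,.1320,.032)
c=get_calibration('wrist');im=np.ascontiguousarray(grab_frame('wrist'))
for x,y in proj('wrist',[(.3844,.1337,.005),(.4740,.1303,.005),(.4292,.1320,.036)]): cv2.circle(im,(int(x),int(y)),3,(255,0,0),1)
save(cv2.resize(im[60:400,140:540],None,fx=1.6,fy=1.6),'w6')
E
```

```text
now [0.429  0.1323 0.0641] 1.5343 twist rad/.1: None shift/100mm old axes [-0.003 -0.003  0.321] new axes [-0.003 -0.003  0.321]
```

View pics/w6.png

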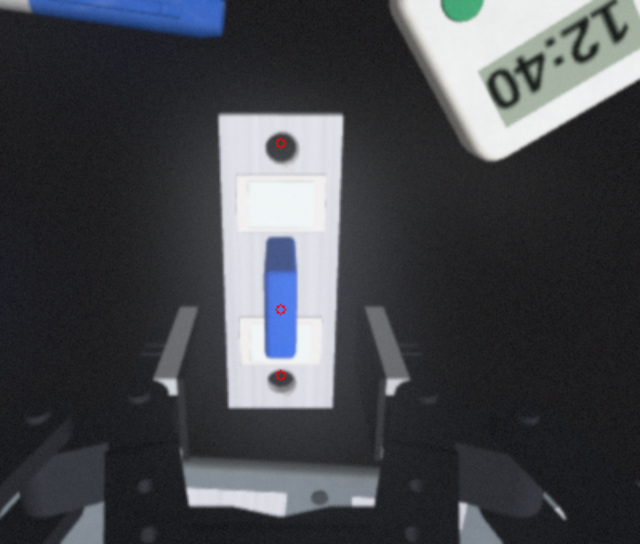

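Emit:
apply_moves(targets=[{"translation": [0,0,0.2],"twist": 0,"hand": 0.5},{"translation": [0,0,0.12],"twist": 0,"hand": 0.5},{"translation": [0,0,0],"twist": 0,"hand": 0.5},{"translation": [0,0,0],"twist": 0,"hand": 0},{"translation": [0,0,0],"twist": 0,"hand": 0},{"translation": [0,0,0],"twist": 0,"hand": 0},{"translation": [0,0,0],"twist": 0,"hand": 0},{"translation": [0,0,0],"twist": 0,"hand": 0}])

```text
time: 16.55
tool_pos: [0.4297, 0.1328, 0.0329]
tool_rot: [0.001, 0.018, 1.0, 0.0]
contact_force: [-0.3, 0.8, 6.9]
gripper_width: 0.108
grasp_force: 60.6
```

Emit:
apply_moves(targets=[{"translation": [0,0,-0.1],"twist": 0,"hand": 0},{"translation": [0,0,-0.3],"twist": 0,"hand": 0},{"translation": [0,0,-0.3],"twist": 0,"hand": 0},{"translation": [0,0,-0.3],"twist": 0,"hand": 0},{"translation": [0,0,-0.2],"twist": 0,"hand": 0},{"translation": [0,0,0],"twist": 0,"hand": 0},{"translation": [0,0,0],"twist": 0,"hand": 0}])

```text
time: 17.25
tool_pos: [0.4283, 0.1326, 0.1513]
tool_rot: [-0.0, 0.018, 1.0, -0.0]
contact_force: [0.3, -0.8, -1.2]
gripper_width: 0.104
grasp_force: 59.7
```

```bash
cat > fit.py <<'E'
from h import *
from scipy.optimize import least_squares
d=np.load('w5.npz')
def Tt(p,t):
    T=np.eye(4);T[:3,0]=[-np.sin(t),np.cos(t),0];T[:3,1]=[np.cos(t),np.sin(t),0];T[:3,2]=[0,0,-1];T[:3,3]=p;return T
X=np.linalg.inv(Tt([.41317,.13528,.2487],1.52075))@d['pose']
K=d['camera_matrix']
def pj(T,P):
    Ti=np.linalg.inv(T);p=(Ti[:3,:3]@P.T).T+Ti[:3,3];q=p*[1,-1,-1];uv=(K@q.T).T;return uv[:,:2]/uv[:,2:]
B,Tp=.0125,.034
obs={'w4':(Tt([.5912,.1753,.1451],1.4724)@X,1.6,140,60,[(2,-1,B,115,103),(1,-1,B,277,104),(0,-1,B,436,105),(2,1,B,131,286),(0,1,B,418,286),
 (2,-1,Tp,101,106),(0,-1,Tp,450,110),(2,1,Tp,122,302),(0,1,Tp,431,303),(1,-1,Tp,276,104)]),
'w2':(Tt([.5929,.1039,.1553],1.4743)@X,1.6,140,60,[(2,-1,B,274,85),(1,-1,B,431,88),(0,-1,B,586,88),(0,1,B,556,268),(1,1,B,412,266),
 (1,-1,Tp,442,90),(0,-1,Tp,611,92),(0,1,Tp,572,286),(1,1,Tp,422,285)]),
'w5':(d['pose'],1.25,0,0,[(2,-1,B,371,331),(1,-1,B,448,335),(0,-1,B,524,339),(2,1,B,367,410),(1,1,B,438.5,413)])}
def res(v,full=False):
    x,y,t=v[:3];out=[]
    for k,(T,s,u0,v0,L) in obs.items():
        P=np.array([[x+np.cos(t)*.045*q-np.sin(t)*.072*(1-i),y+np.sin(t)*.045*q+np.cos(t)*.072*(1-i),z] for i,q,z,_,_ in L])
        r=pj(T,P)-[[a/s+u0,b/s+v0] for _,_,_,a,b in L]
        if full: print(k,np.round(r,1).tolist())
        out.append(r.ravel())
    return np.concatenate(out)
if __name__=='__main__':
    f=least_squares(res,[.578,.170,-.1],loss='soft_l1');res(f.x,True);print('station1',f.x)
    x,y,t=f.x
    for i in range(3): print(i,x-np.sin(t)*.072*(1-i),y+np.cos(t)*.072*(1-i))
    go(x,y,.2,np.pi/2+t)
    print(state()['gripper_width'],state()['grasp_force'])
    np.savez('w7.npz',im=grab_frame('wrist'))
E
python3 fit.py
```

```text
w4 [[1.6, 0.8], [-0.0, 1.2], [-0.0, 1.6], [1.0, -0.3], [0.1, 1.2], [1.3, 2.9], [-0.1, 2.6], [-0.6, 2.1], [-1.2, 3.2], [0.4, 5.3]]
w2 [[0.6, -1.6], [-0.8, -2.3], [-1.1, -1.1], [-2.7, -2.3], [0.4, -1.9], [0.4, -0.7], [-0.4, -0.7], [0.3, -2.4], [0.5, -2.8]]
w5 [[-0.4, -0.8], [-0.5, -0.8], [-0.3, -0.9], [-0.2, -0.3], [0.0, 0.1]]
station1 [ 0.58701032  0.17311151 -0.10935865]
0 0.5948684551504777 0.2446814030589018
1 0.5870103172351595 0.17311150946876266
2 0.5791521793198413 0.10154161587862354
now [0.4283 0.1326 0.1513] 1.535 twist rad/.1: 0.74 shift/100mm old axes [-1.572  0.462 -0.487] new axes [-1.534  0.576 -0.487]
0.10362304704216123 59.72093403339386
```

```bash
python3 -c "
from h import *
go(.55,.085,.20,np.pi/2-.105)"
```

```text
now [0.4276 0.1325 0.1502] 1.535 twist rad/.1: 0.69 shift/100mm old axes [-1.24  -0.431 -0.498] new axes [-1.267 -0.344 -0.498]
```

Emit:
apply_moves(targets=[{"translation": [0,0,-0.3],"twist": 0,"hand": 0},{"translation": [0,0,-0.2],"twist": 0.7,"hand": 0},{"translation": [-0.2,-0.04,0],"twist": 0,"hand": 0},{"translation": [-0.35,-0.1,0],"twist": 0,"hand": 0},{"translation": [-0.35,-0.1,0],"twist": 0,"hand": 0},{"translation": [-0.25,-0.1,0],"twist": 0,"hand": 0},{"translation": [-0.12,0,0],"twist": 0,"hand": 0},{"translation": [0,0,0],"twist": 0,"hand": 0}])

```text
time: 18.1
tool_pos: [0.5512, 0.0851, 0.1996]
tool_rot: [-0.002, 0.053, 0.999, -0.0]
contact_force: [-0.4, 0.5, -1.2]
gripper_width: 0.112
grasp_force: 59.6
```

Emit:
apply_moves(targets=[{"translation": [0,0,0],"twist": 0,"hand": 0},{"translation": [0,0,0],"twist": 0,"hand": 0},{"translation": [0,0,0],"twist": 0,"hand": 0},{"translation": [0,0,0],"twist": 0,"hand": 0},{"translation": [0,0,0],"twist": 0,"hand": 0}])

```text
time: 18.6
tool_pos: [0.5511, 0.0856, 0.202]
tool_rot: [0.0, 0.053, 0.999, 0.0]
contact_force: [-0.1, -0.2, -0.9]
gripper_width: 0.103
grasp_force: 59.6
```

```bash
python3 - <<'E'
from h import *
print(pose());c=get_calibration('wrist');im=grab_frame('wrist');p=pose();print(p)
np.savez('w8.npz',im=im,pose=c['pose'],camera_matrix=c['camera_matrix'],tp=p[0],ty=p[1])
save(cv2.resize(im[100:400,200:600],None,fx=2,fy=2,interpolation=cv2.INTER_CUBIC),'w8')
E
```

```text
(array([0.55106255, 0.08564186, 0.20196511]), np.float64(1.4653585565584626))
(array([0.55117663, 0.08554427, 0.20195386]), np.float64(1.4652668682585472))
```

View pics/w8.png

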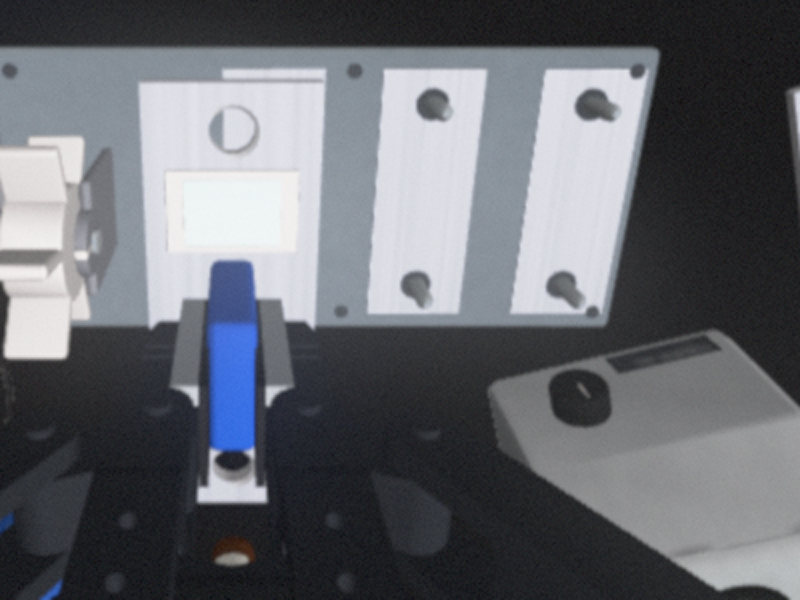

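```bash
cat > fit2.py <<'E'
from h import *
from scipy.optimize import least_squares
d=np.load('w8.npz');c=dict(pose=d['pose'],camera_matrix=d['camera_matrix']);im=d['im']
def uv(L): return np.array([(a/2+200,b/2+100) for a,b in L])
tips=uv([(447,112),(426,303),(616,112),(580,303)]);bases=uv([(431,102),(413,283),(590,102),(560,283)])
T=np.array([ray('wrist',q,.034,c)[:2] for q in tips]);Bs=np.array([ray('wrist',q,.012,c)[:2] for q in bases])
print('tips',np.round(T,4).tolist(),'bases',np.round(Bs,4).tolist())
L=[(1,-1),(1,1),(0,-1),(0,1)]
def model(v): x,y,t=v;return np.array([[x+np.cos(t)*.045*q-np.sin(t)*.072*(1-i),y+np.sin(t)*.045*q+np.cos(t)*.072*(1-i)] for i,q in L])
for n,M in (('tips',T),('bases',Bs)):
    f=least_squares(lambda v:(model(v)-M).ravel(),[.585,.17,-.1]);print(n,f.x,np.round((model(f.x)-M)*1e3,1).tolist())
# deck edges
E=[ray('wrist',q,.012,c)[:2] for q in uv([(660,50),(607,325),(20,49)])];print('corners',np.round(E,4).tolist())
z=d['tp'][2]-.0329+.005
h=ray('wrist',(234/2+200,129/2+100),z,c);h2=ray('wrist',(233/2+200,465/2+100),z,c);m=(h+h2)/2
print('held holes',h,h2,np.linalg.norm(h-h2),'mid',m,'yaw',np.arctan2(*(h2-h)[[1,0]]),'tool',d['tp'],d['ty']-np.pi/2)
e=m[:2]-d['tp'][:2];t=d['ty'];print('offset tool x,y mm',1e3*(e@[-np.sin(t),np.cos(t)]),1e3*(e@[np.cos(t),np.sin(t)]))
E
python3 fit2.py
```

```text
tips [[0.5413, 0.1786], [0.6309, 0.1683], [0.5489, 0.2498], [0.6386, 0.2396]] bases [[0.5412, 0.1778], [0.6313, 0.1677], [0.5489, 0.2497], [0.6391, 0.2403]]
tips [ 0.5859281   0.17329687 -0.11109057] [[-0.1, -0.3], [-0.3, 0.0], [0.3, -0.0], [0.0, 0.2]]
bases [ 0.58627993  0.17307328 -0.10738359] [[0.3, 0.1], [-0.3, 0.5], [0.4, -0.2], [-0.4, -0.4]]
corners [[0.5286, 0.2792], [0.6654, 0.265], [0.4981, -0.0028]]
held holes [0.50600157 0.09074649 0.17405386] [0.59545347 0.0810799  0.17405386] 0.089972693603093 mid [0.55072752 0.08591319 0.17405386] yaw -0.10764697231976472 tool [0.55117663 0.08554427 0.20195386] -0.10552945853634932
offset tool x,y mm 0.485472221032499 0.31956718397420275
```

Emit:
apply_moves(targets=[{"translation": [-0.06,0.2,0],"twist": 0,"hand": 0},{"translation": [-0.1,0.35,0],"twist": 0.03,"hand": 0},{"translation": [-0.06,0.25,0],"twist": 0,"hand": 0},{"translation": [-0.04,0.1,0.1],"twist": 0,"hand": 0},{"translation": [0,0,0.35],"twist": 0,"hand": 0},{"translation": [0,0,0.35],"twist": 0,"hand": 0},{"translation": [0,0,0.3],"twist": 0,"hand": 0},{"translation": [0,0,0.12],"twist": 0,"hand": 0}])

```text
time: 19.45
tool_pos: [0.5838, 0.1711, 0.0749]
tool_rot: [-0.004, 0.054, 0.999, -0.001]
contact_force: [-0.1, -0.3, -0.7]
gripper_width: 0.104
grasp_force: 59.7
```

Emit:
apply_moves(targets=[{"translation": [0,0,0],"twist": 0,"hand": 0},{"translation": [0,0,0],"twist": 0,"hand": 0},{"translation": [0,0,0],"twist": 0,"hand": 0},{"translation": [0,0,0],"twist": 0,"hand": 0},{"translation": [0,0,0],"twist": 0,"hand": 0}])

```text
time: 19.95
tool_pos: [0.5876, 0.1722, 0.0812]
tool_rot: [0.001, 0.054, 0.999, 0.0]
contact_force: [0.7, -0.5, -1.3]
gripper_width: 0.104
grasp_force: 59.7
```

```bash
python3 -c "
from h import *
go(.5864,.1728,.0449,np.pi/2-.108)
print(state()['contact_force'])"
```

```text
now [0.5876 0.1722 0.0812] 1.462 twist rad/.1: -0.01 shift/100mm old axes [0.013 0.004 0.363] new axes [0.013 0.004 0.363]
[ 0.74919633 -0.48443259 -1.25701917]
```

Emit:
apply_moves(targets=[{"translation": [0.013,0.004,0],"twist": 0,"hand": 0},{"translation": [0,0,0.05],"twist": 0,"hand": 0},{"translation": [0,0,0.07],"twist": 0,"hand": 0},{"translation": [0,0,0.07],"twist": 0,"hand": 0},{"translation": [0,0,0.07],"twist": 0,"hand": 0},{"translation": [0,0,0.07],"twist": 0,"hand": 0},{"translation": [0,0,0.03],"twist": 0,"hand": 0},{"translation": [0,0,0],"twist": 0,"hand": 0}])

```text
time: 20.75
tool_pos: [0.586, 0.1727, 0.0449]
tool_rot: [-0.0, 0.054, 0.999, -0.0]
contact_force: [-4.1, 0.0, 7.6]
gripper_width: 0.106
grasp_force: 61.0
```

Emit:
apply_moves(targets=[{"translation": [0,0,0],"twist": 0,"hand": 0},{"translation": [0,0,0],"twist": 0,"hand": 0},{"translation": [0,0,0],"twist": 0,"hand": 0}])

```text
time: 21.05
tool_pos: [0.586, 0.1728, 0.045]
tool_rot: [0.0, 0.054, 0.999, -0.0]
contact_force: [-3.7, -0.1, 5.9]
gripper_width: 0.104
grasp_force: 60.9
```

Emit:
apply_moves(targets=[{"translation": [0,0,0],"twist": 0,"hand": 0.4},{"translation": [0,0,0],"twist": 0,"hand": 0.4},{"translation": [0,0,0],"twist": 0,"hand": 0.4},{"translation": [0,0,-0.1],"twist": 0,"hand": 0.4},{"translation": [0,0,-0.3],"twist": 0,"hand": 0.4},{"translation": [0,0,-0.4],"twist": 0,"hand": 0.4},{"translation": [0,0,-0.4],"twist": 0,"hand": 0.4},{"translation": [0,0,-0.2],"twist": 0,"hand": 0.4}])

```text
time: 21.85
tool_pos: [0.5874, 0.173, 0.1892]
tool_rot: [0.003, 0.054, 0.999, 0.001]
contact_force: [0.3, 0.3, 0.5]
gripper_width: 0.4
grasp_force: 0.0
```

Emit:
apply_moves(targets=[{"translation": [0.05,0.3,0],"twist": -0.9,"hand": 0.4},{"translation": [0.05,0.35,0],"twist": -0.9,"hand": 0.4},{"translation": [0.05,0.4,0],"twist": -0.9,"hand": 0.4},{"translation": [0.15,0.4,0],"twist": -0.9,"hand": 0.4},{"translation": [0.1,0.3,0],"twist": 0,"hand": 0.4},{"translation": [0,0,0],"twist": 0,"hand": 0.4},{"translation": [0,0,0],"twist": 0,"hand": 0.4},{"translation": [0,0,0],"twist": 0,"hand": 0.4}])

```text
time: 22.65
tool_pos: [0.5338, 0.3405, 0.184]
tool_rot: [0.0, -0.125, 0.992, -0.0]
contact_force: [0.4, 0.1, 0.0]
gripper_width: 0.4
grasp_force: 0.0
```

```bash
python3 - <<'E'
from h import *
print(pose());c=get_calibration('wrist');im=grab_frame('wrist')
np.savez('w9.npz',im=im,pose=c['pose'],camera_matrix=c['camera_matrix'],tp=pose()[0])
P=proj('wrist',[(.5608,.3675,.005),(.6480,.3897,.005)]);print(P)
for i,p in enumerate(P):
    try: print(cen(im,p,7))
    except Exception as e: print(e)
for r in recognise('wrist','carrier_0_grip'): print(np.round(r['point'],3),r['score'])
for r in regions_of('wrist','carrier_0_grip'):
    m=r['pixels'].astype(np.uint8);cs,_=cv2.findContours(m,0,1);print(r['score'],cv2.minAreaRect(max(cs,key=len)))
E
```

```text
(array([0.53382465, 0.34054088, 0.18401847]), np.float64(1.8211455142533421))
[[337.75669573 209.34087884]
 [335.93744213 292.73737496]]
[337.85413818 209.3999369 ]
[335.85992692 292.44244823]
```

```bash
python3 - <<'E'
from h import *
d=np.load('w9.npz');im=d['im'];c=dict(pose=d['pose'],camera_matrix=d['camera_matrix'])
g=cv2.cvtColor(im,cv2.COLOR_RGB2GRAY)
for p in ((338,209),(336,292)): print(g[p[1]-12:p[1]+13:3,p[0]-15:p[0]+16:3])
a,b=[ray('wrist',p,.005,c) for p in ([337.85,209.4],[335.86,292.44])];m=(a+b)/2;print(a,b,m)
go(m[0],m[1],.032,np.arctan2((b-a)[1],(b-a)[0])+np.pi/2)
E
```

```text
[[103 104 107  98  86  88  88  89  93  90  90]
 [228 233 228 228 222 226 228 225 226 225 228]
 [232 237 234 234 230 228 234 233 233 232 233]
 [232 237 234 231 131  78 133 228 233 233 234]
 [233 238 234 193  63  63  62 192 234 232 233]
 [234 238 233 218  84  69 103 204 233 234 234]
 [235 238 234 233 215 179 201 231 233 235 234]
 [227 232 227 225 224 230 229 228 230 229 229]
 [248 246 247 247 247 246 248 247 248 248 246]]
[[235 247 249 249 163 122 129 128 246 248 237]
 [236 247 249 250 201 132 131 143 247 247 232]
 [232 246 247 246 246 242 242 243 247 246 224]
 [231 236 233 235 196 145 206 235 236 236 226]
 [233 235 235 226  62  57  72 221 235 236 229]
 [233 237 234 231 129 100 130 224 236 235 235]
 [234 236 234 235 228 208 215 234 236 234 235]
 [231 233 234 234 232 233 233 232 233 233 235]
 [ 95  96  97  97  94  97  94  93  95  95  97]]
[0.56074812 0.36784324 0.005     ] [0.64761594 0.38983179 0.005     ] [0.60418203 0.37883752 0.005     ]
now [0.534  0.3403 0.1838] 1.8203 twist rad/.1: 0.02 shift/100mm old axes [-0.776  0.2    1.518] new axes [-0.775  0.202  1.518]
```

Emit:
apply_moves(targets=[{"translation": [-0.3,0.08,0.1],"twist": 0,"hand": 0.4},{"translation": [-0.3,0.08,0.3],"twist": 0,"hand": 0.4},{"translation": [-0.17,0.04,0.35],"twist": 0,"hand": 0.4},{"translation": [0,0,0.35],"twist": 0,"hand": 0.4},{"translation": [0,0,0.1],"twist": 0,"hand": 0.4},{"translation": [0,0,0],"twist": 0,"hand": 0.4},{"translation": [0,0,0],"twist": 0,"hand": 0.4},{"translation": [0,0,0],"twist": 0,"hand": 0.4}])

```text
time: 23.6
tool_pos: [0.6044, 0.3804, 0.067]
tool_rot: [0.002, -0.125, 0.992, 0.001]
contact_force: [-0.6, 1.4, 1.6]
gripper_width: 0.4
grasp_force: 0.0
```

```bash
python3 - <<'E'
from h import *
go(.6042,.3788,.032,1.8188)
c=get_calibration('wrist');im=grab_frame('wrist')
for X in [(.5607,.3678,.005),(.6476,.3898,.005)]:
    q=cen(im,proj('wrist',[X])[0],9);print(q,ray('wrist',q,.005,c))
E
```

```text
now [0.6044 0.3804 0.067 ] 1.8218 twist rad/.1: 0.03 shift/100mm old axes [ 0.006 -0.015  0.35 ] new axes [ 0.006 -0.015  0.35 ]
[314.61978309 149.61892504] [0.56078971 0.36781799 0.005     ]
[314.4358229  292.96679338] [0.64729845 0.38974137 0.005     ]
```

Emit:
apply_moves(targets=[{"translation": [0.006,-0.015,0.1],"twist": 0.03,"hand": 0.4},{"translation": [0,0,0.15],"twist": 0,"hand": 0.4},{"translation": [0,0,0.1],"twist": 0,"hand": 0.4},{"translation": [0,0,0],"twist": 0,"hand": 0.4},{"translation": [0,0,0],"twist": 0,"hand": 0},{"translation": [0,0,0],"twist": 0,"hand": 0},{"translation": [0,0,0],"twist": 0,"hand": 0},{"translation": [0,0,0],"twist": 0,"hand": 0}])

```text
time: 24.45
tool_pos: [0.6023, 0.378, 0.0282]
tool_rot: [-0.0, -0.124, 0.992, -0.0]
contact_force: [-0.5, 0.6, -0.5]
gripper_width: 0.109
grasp_force: 59.1
```

Emit:
apply_moves(targets=[{"translation": [0,0,0],"twist": 0,"hand": 0},{"translation": [0,0,-0.1],"twist": 0,"hand": 0},{"translation": [0,0,-0.3],"twist": 0,"hand": 0},{"translation": [0,0,-0.3],"twist": 0,"hand": 0},{"translation": [0,0,-0.2],"twist": 0,"hand": 0},{"translation": [0,0,0],"twist": 0,"hand": 0},{"translation": [0,0,0],"twist": 0,"hand": 0},{"translation": [0,0,0],"twist": 0,"hand": 0}])

```text
time: 25.25
tool_pos: [0.6016, 0.3776, 0.1166]
tool_rot: [-0.002, -0.124, 0.992, -0.001]
contact_force: [0.6, -0.6, -1.0]
gripper_width: 0.108
grasp_force: 59.3
```

```bash
python3 - <<'E'
from h import *
p,t=pose();c=get_calibration('wrist');im=grab_frame('wrist');s=state();print(s['gripper_width'],s['grasp_force'])
np.savez('w10.npz',im=im,pose=c['pose'],camera_matrix=c['camera_matrix'],tp=p,ty=t)
z=p[2]-.0279; ex=np.array([-np.sin(t),np.cos(t)]);ey=np.array([np.cos(t),np.sin(t)])
H=[]
for k in(1,-1):
    q0=proj('wrist',[np.r_[p[:2]+k*.045*ex,z]])[0];q=cen(im,q0,10);w=ray('wrist',q,z,c);H.append(w);print(q0,q,w)
m=(H[0]+H[1])/2;e=m[:2]-p[:2];print('len',np.linalg.norm(H[0]-H[1]),'off x,y mm',1e3*e@ex,1e3*e@ey);d=H[1]-H[0];print('yaw',np.arctan2(d[1],d[0]),'tool',t-np.pi/2)
x,y,th=.5860,.1732,-.110
go(x-np.sin(th)*.072,y+np.cos(th)*.072,.0449,np.pi/2+th)
g=cv2.cvtColor(im,cv2.COLOR_RGB2GRAY);q=np.round(q0).astype(int);print(g[q[1]-15:q[1]+16:3,q[0]-18:q[0]+19:3])
E
```

```text
0.110140349257645 59.263431429862976
[317.76897018 166.35029579] [315.93006907 173.61192649] [0.56159751 0.36670864 0.08874589]
[317.53586035 334.4314157 ] [315.80379558 342.86999402] [0.65115926 0.38930476 0.08874589]
len 0.09236823564833486 off x,y mm -4.714656434567129 -0.826149166699952
yaw 0.2471389193152966 tool 0.24818905128470026
now [0.6015 0.3776 0.1163] 1.819 twist rad/.1: 3.58 shift/100mm old axes [ 0.4   -1.269  0.714] new axes [-0.07  -1.328  0.714]
[[ 64  63  96 117 116 118 119 119 119  97  67  47  40]
 [ 66  61 100 115 115 118 119 118 117  89  68  48  42]
 [ 64  61  95 116 116 116 117 120 116  83  70  48  42]
 [ 63  60  95 116 116 115 117 118 117  87  67  44  46]
 [ 63  62  96 114 116 119 117 117 117  82  65  45  37]
 [ 66  62  96 114 117 118 118 118 118  93  67  46  49]
 [ 73  78  96 115 117 113 118 117 119 136  65  56  43]
 [ 85 130 174  85  88  86  88  86 104 206  68  77  43]
 [170 192 189  50  43  42  43  37  80 183 167 109  45]
 [230 235 201 146  70  53  62 101 117 186 233 153  44]
 [229 234 231 167 139 137 133 132 149 208 236 179  43]]
```

```bash
python3 - <<'E'
from h import *
d=np.load('w10.npz');im=d['im'];c=dict(pose=d['pose'],camera_matrix=d['camera_matrix']);p,t=d['tp'],float(d['ty'])
ex=np.array([-np.sin(t),np.cos(t)]);ey=np.array([np.cos(t),np.sin(t)])
q=[cen(im,(315.93,173.6),14),cen(im,(315.8,342.87),8)];print(q)
g=cv2.cvtColor(im,cv2.COLOR_RGB2GRAY);print(g[150:200:4,290:345:4])
for dz in (.0279,.0252,.0232):
    z=p[2]-dz;H=[ray('wrist',a,z,c) for a in q];m=H[0][:2]-.045*ex;e=m-p[:2];print(dz,'len',np.linalg.norm(H[0]-H[1]),'off',1e3*e@ex,1e3*e@ey)
E
```

```text
[array([315.81631401, 174.01721098]), array([315.78653929, 343.10708117])]
[[185 182 182 181 179 178 177 182 183 182 181 180 181 177]
 [238 234 235 234 233 231 233 233 235 235 232 235 234 233]
 [239 234 235 235 234 233 234 234 235 234 232 234 232 233]
 [240 235 237 236 232 230 224 222 234 236 233 236 233 233]
 [240 235 235 235 229 103  78  77 116 218 232 236 233 233]
 [238 235 235 236 101  79  80  78  80 123 229 235 232 235]
 [239 235 237 235  81  80  82  83  80  83 219 236 232 235]
 [240 236 236 236 104  87  83  84  85 114 220 237 232 235]
 [240 236 237 236 203  99  84  88 115 185 233 237 232 234]
 [240 236 237 236 234 220 168 166 197 228 232 237 234 235]
 [240 236 235 237 235 233 234 232 235 236 233 238 233 236]
 [235 231 231 230 230 229 231 232 231 232 228 233 227 231]
 [249 248 248 248 248 249 249 248 248 249 248 249 248 249]]
0.0279 len 0.09233651815806893 off -3.7163416504104787 -0.828293730246659
0.0252 len 0.090665292430064 off -3.0086740646940027 -0.8309704455501429
0.0232 len 0.0894273474463566 off -2.4844758530521407 -0.8329531976267417
```

Emit:
apply_moves(targets=[{"translation": [0,0,0],"twist": 0.9,"hand": 0},{"translation": [0,0,0],"twist": 0.9,"hand": 0},{"translation": [0,0,0],"twist": 0.9,"hand": 0},{"translation": [0,0,0],"twist": 0.87,"hand": 0},{"translation": [-0.01,-0.32,0],"twist": 0,"hand": 0},{"translation": [-0.02,-0.4,0],"twist": 0,"hand": 0},{"translation": [-0.01,-0.4,0],"twist": 0,"hand": 0},{"translation": [0,-0.2,0],"twist": 0,"hand": 0}])

```text
time: 26.1
tool_pos: [0.5911, 0.2437, 0.1166]
tool_rot: [-0.002, 0.055, 0.998, -0.001]
contact_force: [0.1, 0.1, -1.4]
gripper_width: 0.111
grasp_force: 59.3
```

Emit:
apply_moves(targets=[{"translation": [0,0,0.15],"twist": 0,"hand": 0},{"translation": [0,0,0.15],"twist": 0,"hand": 0},{"translation": [0,0,0.1],"twist": 0,"hand": 0},{"translation": [0,0,0],"twist": 0,"hand": 0},{"translation": [0,0,0],"twist": 0,"hand": 0},{"translation": [0,0,0],"twist": 0,"hand": 0},{"translation": [0,0,0],"twist": 0,"hand": 0},{"translation": [0,0,0],"twist": 0,"hand": 0}])

```text
time: 26.9
tool_pos: [0.5928, 0.2468, 0.0795]
tool_rot: [0.001, 0.054, 0.999, 0.0]
contact_force: [-0.0, 0.1, -2.0]
gripper_width: 0.104
grasp_force: 59.4
```

```bash
python3 - <<'E'
from h import *
go(.5913,.2459,.0412,np.pi/2-.109)
p,t=pose();c=get_calibration('wrist');im=grab_frame('wrist')
np.savez('w11.npz',im=im,pose=c['pose'],camera_matrix=c['camera_matrix'],tp=p,ty=t)
ex=np.array([-np.sin(t),np.cos(t)]);ey=np.array([np.cos(t),np.sin(t)])
z=p[2]-.0242;m=p[:2]-.00275*ex-.00083*ey
q=proj('wrist',[np.r_[m+.045*ex,z],np.r_[m-.045*ex,z]]);print(q)
save(cv2.resize(im[120:400,200:560],None,fx=2.1,fy=2.1,interpolation=cv2.INTER_CUBIC),'w11')
E
```

```text
now [0.5928 0.2468 0.0795] 1.4622 twist rad/.1: 0.0 shift/100mm old axes [ 0.014 -0.011  0.383] new axes [ 0.014 -0.011  0.383]
[[314.56001553 173.69919362]
 [314.8620784  342.67657783]]
```

View pics/w11.png

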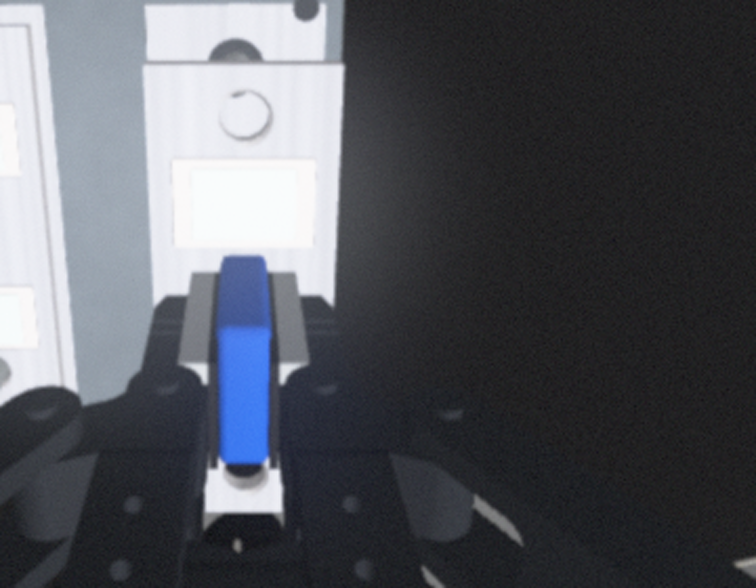

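Emit:
apply_moves(targets=[{"translation": [0.017,-0.022,0],"twist": 0,"hand": 0},{"translation": [0,0,0.05],"twist": 0,"hand": 0},{"translation": [0,0,0.07],"twist": 0,"hand": 0},{"translation": [0,0,0.06],"twist": 0,"hand": 0},{"translation": [0,0,0],"twist": 0,"hand": 0},{"translation": [0,0,0],"twist": 0,"hand": 0}])

```text
time: 27.55
tool_pos: [0.5901, 0.2445, 0.0601]
tool_rot: [-0.0, 0.054, 0.999, -0.0]
contact_force: [-0.1, -0.3, -1.2]
gripper_width: 0.105
grasp_force: 59.4
```

Emit:
apply_moves(targets=[{"translation": [0,0,0.06],"twist": 0,"hand": 0},{"translation": [0,0,0.06],"twist": 0,"hand": 0},{"translation": [0,0,0.05],"twist": 0,"hand": 0},{"translation": [0,0,0.02],"twist": 0,"hand": 0},{"translation": [0,0,0],"twist": 0,"hand": 0},{"translation": [0,0,0],"twist": 0,"hand": 0},{"translation": [0,0,0],"twist": 0,"hand": 0}])

```text
time: 28.25
tool_pos: [0.5906, 0.2446, 0.042]
tool_rot: [0.0, 0.054, 0.999, 0.0]
contact_force: [0.2, 1.1, -0.5]
gripper_width: 0.111
grasp_force: 59.4
```

Emit:
apply_moves(targets=[{"translation": [0,0,0],"twist": 0,"hand": 0.35},{"translation": [0,0,0],"twist": 0,"hand": 0.35},{"translation": [0,0,0],"twist": 0,"hand": 0.35},{"translation": [0,0,-0.1],"twist": 0,"hand": 0.35},{"translation": [0,0,-0.3],"twist": 0,"hand": 0.35},{"translation": [0,0,-0.4],"twist": 0,"hand": 0.35},{"translation": [0,0,-0.4],"twist": 0,"hand": 0.35},{"translation": [0,0,-0.4],"twist": 0,"hand": 0}])

```text
time: 29.05
tool_pos: [0.5903, 0.2445, 0.2042]
tool_rot: [0.0, 0.054, 0.999, 0.0]
contact_force: [0.6, 0.6, -0.6]
gripper_width: 0.191
grasp_force: 0.0
```

Emit:
apply_moves(targets=[{"translation": [0.2,-0.25,0],"twist": 0,"hand": 0},{"translation": [0.25,-0.35,0],"twist": 0,"hand": 0},{"translation": [0.25,-0.4,0],"twist": 0,"hand": 0},{"translation": [0.1,-0.3,0],"twist": 0,"hand": 0},{"translation": [0,0,0],"twist": 0,"hand": 0},{"translation": [0,0,0],"twist": 0,"hand": 0},{"translation": [0,0,0],"twist": 0,"hand": 0},{"translation": [0,0,0],"twist": 0,"hand": 0}])

```text
time: 29.85
tool_pos: [0.4973, 0.1247, 0.202]
tool_rot: [0.0, 0.054, 0.999, 0.0]
contact_force: [0.5, 0.4, 0.1]
gripper_width: 0.004
grasp_force: 0.0
```

```bash
python3 - <<'E'
from h import *
p,t=pose();print(p,t);c=get_calibration('wrist');im=grab_frame('wrist');print(pose())
np.savez('w12.npz',im=im,pose=c['pose'],camera_matrix=c['camera_matrix'],tp=p,ty=t)
np.savez('s12.npz',im=grab_frame('scene'))
u=proj('wrist',[(.45,-.04,.05),(.68,.29,.02)]);print(u)
save(cv2.resize(im[100:400,140:540],None,fx=2,fy=2,interpolation=cv2.INTER_CUBIC),'w12')
E
```

```text
[0.49725654 0.12471065 0.20204411] 1.463031647860704
(array([0.49717364, 0.12467893, 0.2018639 ]), np.float64(1.4630823977141483))
[[103.13034404 148.79662049]
 [490.1543827  324.74375723]]
```

View pics/w12.png

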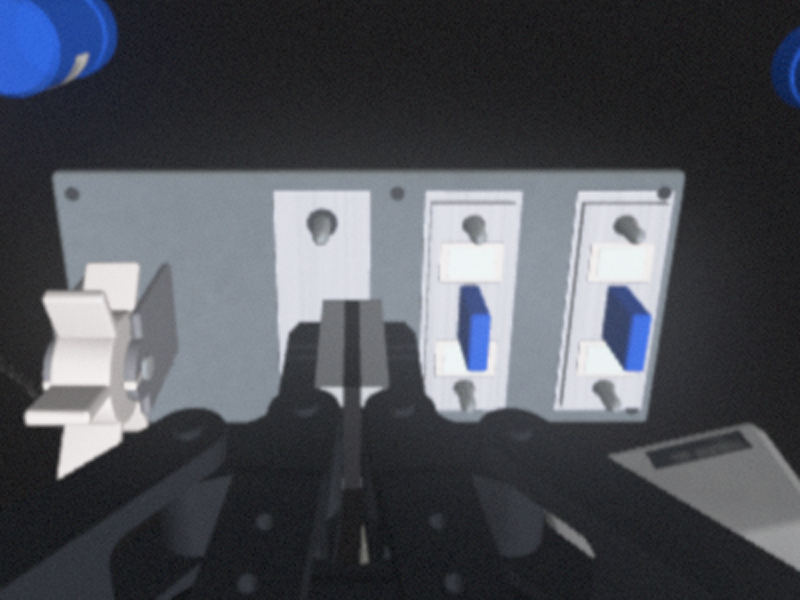

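```bash
cat > wheel.py <<'E'
from h import *
from scipy.optimize import least_squares
d=np.load('w12.npz');c=dict(pose=d['pose'],camera_matrix=d['camera_matrix']);K=c['camera_matrix'];Ti=np.linalg.inv(c['pose'])
def pj(P):
    p=(Ti[:3,:3]@np.asarray(P).T).T+Ti[:3,3];q=p*[1,-1,-1];uv=(K@q.T).T;return uv[:,:2]/uv[:,2:]
S2=np.array([.5860,.1732])-.072*np.array([.1098,.994]);th=-.110
ex=np.array([np.cos(th),np.sin(th)]);ey=np.array([-np.sin(th),np.cos(th)])
def pt(L,a,r,w,dx=0): # L dist along -y from station 2
    h=S2-L*ey+ex*(dx+r*np.sin(a))+ey*w;return np.r_[h,.066+r*np.cos(a)]
D=lambda a,b:np.array([a/2+140,b/2+100])
pk=[(-2,-1,D(87,265)),(-2,1,D(137,265)),(-1,-1,D(45,296)),(-1,1,D(105,297)),(0,-1,D(27,417)),(0,1,D(92,420))]
def res(v): return np.concatenate([pj([pt(v[0],v[1]+k*np.pi/3,.046,s*.012)])[0]-q for k,s,q in pk])
if __name__=='__main__':
    for a0 in (-.3,.1,.4):
        f=least_squares(res,[.09,a0],loss='soft_l1');print('L,phase',f.x,f.cost,np.round(f.fun,1));print('axle',S2-f.x[0]*ey)
    ims={'w12':d['im'],'s12':np.load('s12.npz')['im'],'w5':np.load('w5.npz')['im'],'scene0':cv2.imread('pics/scene0.png')[:,:,::-1],'top':np.load('w5.npz')['top']}
    for n,im in ims.items():
        a=im.astype(int);m=(a[...,0]>1.6*a[...,1])&(a[...,0]>1.6*a[...,2])&(a[...,0]>70)
        k,l,st,ce=cv2.connectedComponentsWithStats(m.astype(np.uint8));print(n,[(st[i].tolist(),np.round(ce[i]).tolist()) for i in range(1,k) if st[i,4]>3][:8])
E
python3 wheel.py
```

```text
L,phase [ 0.09193183 -0.11735019] 9.36835867375168 [ 0.3 -3.4  2.1 -3.4 -1.  -1.   0.4 -1.5 -0.7  1.7 -0.1  0.3]
axle [0.56800228 0.0102558 ]
L,phase [ 0.09193183 -0.11735001] 9.368358673765119 [ 0.3 -3.4  2.1 -3.4 -1.  -1.   0.4 -1.5 -0.7  1.7 -0.1  0.3]
axle [0.56800228 0.0102558 ]
L,phase [ 0.09193183 -0.11734986] 9.3683586738943 [ 0.3 -3.4  2.1 -3.4 -1.  -1.   0.4 -1.5 -0.7  1.7 -0.1  0.3]
axle [0.56800228 0.0102558 ]
w12 []
s12 [([3, 0, 2, 4, 4], [4.0, 2.0]), ([10, 0, 2, 3, 4], [10.0, 1.0]), ([16, 0, 3, 4, 6], [17.0, 2.0]), ([27, 0, 308, 90, 11084], [212.0, 30.0]), ([195, 49, 3, 2, 4], [196.0, 49.0]), ([206, 49, 3, 5, 5], [207.0, 51.0]), ([209, 65, 10, 9, 82], [213.0, 69.0]), ([207, 90, 6, 2, 11], [210.0, 90.0])]
w5 []
scene0 [([88, 0, 9, 9, 59], [92.0, 4.0]), ([79, 13, 31, 18, 379], [92.0, 22.0]), ([209, 65, 10, 9, 82], [213.0, 69.0]), ([207, 90, 6, 2, 11], [210.0, 90.0]), ([256, 112, 6, 5, 27], [259.0, 114.0]), ([246, 118, 4, 8, 22], [248.0, 121.0]), ([247, 131, 4, 10, 29], [249.0, 136.0]), ([401, 176, 15, 12, 80], [408.0, 181.0])]
top [([321, 108, 15, 13, 115], [328.0, 115.0]), ([348, 120, 8, 6, 28], [351.0, 123.0]), ([0, 148, 14, 16, 180], [6.0, 156.0]), ([131, 157, 9, 8, 53], [135.0, 160.0]), ([24, 173, 9, 5, 16], [29.0, 175.0]), ([129, 172, 7, 5, 20], [132.0, 174.0]), ([282, 191, 127, 209, 13730], [336.0, 302.0]), ([58, 282, 4, 8, 19], [59.0, 286.0])]
```

Emit:
apply_moves(targets=[{"translation": [-0.15,-0.3,0],"twist": 0,"hand": 0},{"translation": [-0.2,-0.4,0],"twist": 0,"hand": 0},{"translation": [-0.19,-0.36,0],"twist": 0,"hand": 0},{"translation": [0,0,0.2],"twist": 0,"hand": 0},{"translation": [0,0,0.2],"twist": 0,"hand": 0},{"translation": [0,0,0],"twist": 0,"hand": 0},{"translation": [0,0,0],"twist": 0,"hand": 0},{"translation": [0,0,0],"twist": 0,"hand": 0}])

```text
time: 30.75
tool_pos: [0.5397, 0.0131, 0.163]
tool_rot: [0.001, 0.054, 0.999, -0.0]
contact_force: [0.2, -0.5, -0.9]
gripper_width: -0.003
grasp_force: 0.0
```

```bash
python3 - <<'E'
from h import *
go(.5392,.0135,.116,np.pi/2-.110)
E
```

```text
now [0.5397 0.0131 0.163 ] 1.4628 twist rad/.1: 0.02 shift/100mm old axes [0.006 0.003 0.47 ] new axes [0.006 0.003 0.47 ]
```

Emit:
apply_moves(targets=[{"translation": [0,0,0.15],"twist": 0,"hand": 0},{"translation": [0,0,0.15],"twist": 0,"hand": 0},{"translation": [0,0,0.12],"twist": 0,"hand": 0},{"translation": [0,0,0.04],"twist": 0,"hand": 0},{"translation": [0,0,0],"twist": 0,"hand": 0},{"translation": [0,0,0],"twist": 0,"hand": 0},{"translation": [0,0,0],"twist": 0,"hand": 0}])

```text
time: 31.45
tool_pos: [0.5395, 0.0127, 0.1164]
tool_rot: [0.001, 0.054, 0.999, -0.0]
contact_force: [0.1, -0.1, 0.2]
gripper_width: 0.003
grasp_force: 0.0
```

Emit:
apply_moves(targets=[{"translation": [-0.06,0,0],"twist": 0,"hand": 0},{"translation": [-0.08,0,0],"twist": 0,"hand": 0},{"translation": [-0.08,0,0],"twist": 0,"hand": 0},{"translation": [-0.08,0,0],"twist": 0,"hand": 0},{"translation": [-0.08,0,0],"twist": 0,"hand": 0},{"translation": [-0.07,0,0],"twist": 0,"hand": 0},{"translation": [0,0,0],"twist": 0,"hand": 0},{"translation": [0,0,0],"twist": 0,"hand": 0}])

```text
time: 32.25
tool_pos: [0.5847, 0.0077, 0.1162]
tool_rot: [0.001, 0.054, 0.999, -0.0]
contact_force: [0.1, -0.1, 0.5]
gripper_width: -0.001
grasp_force: 0.0
```

Emit:
apply_moves(targets=[{"translation": [0,0,-0.2],"twist": 0,"hand": 0},{"translation": [0,0,-0.3],"twist": 0,"hand": 0},{"translation": [0,0,-0.3],"twist": 0,"hand": 0},{"translation": [0.3,0.3,0],"twist": 0,"hand": 0},{"translation": [0.3,0.4,0],"twist": 0,"hand": 0},{"translation": [0.2,0.4,0],"twist": 0,"hand": 0},{"translation": [0,0,0],"twist": 0,"hand": 0},{"translation": [0,0,0],"twist": 0,"hand": 0}])

```text
time: 33.05
tool_pos: [0.5161, 0.1266, 0.1962]
tool_rot: [0.001, 0.053, 0.999, -0.0]
contact_force: [1.2, 0.3, 0.3]
gripper_width: 0.001
grasp_force: 0.0
```

```bash
python3 - <<'E'
from h import *
p,t=pose();print(p,t)
c=get_calibration('wrist');im=grab_frame('wrist');np.savez('w13.npz',im=im,pose=c['pose'],camera_matrix=c['camera_matrix'],tp=p,ty=t)
sc=grab_frame('scene');A=np.array([[.568,.0103,.066]])
for n,i in (('wrist',im),('scene',sc)):
    u=proj(n,A)[0];print(n,u)
    x0,y0=np.maximum(0,np.round(u).astype(int)-60);r=i[y0:y0+120,x0:x0+120].astype(int)
    m=(r[...,0]>1.4*r[...,1])&(r[...,0]>1.4*r[...,2])&(r[...,0]>50);k,l,st,ce=cv2.connectedComponentsWithStats(m.astype(np.uint8));print([(st[j,4],(ce[j]+[x0,y0]).round()) for j in range(1,k) if st[j,4]>3])
u=proj('wrist',A)[0].astype(int);us=proj('scene',A)[0].astype(int)
f=lambda i,u:cv2.resize(np.pad(i,((60,60),(60,60),(0,0)))[u[1]:u[1]+120,u[0]:u[0]+120],(400,400),interpolation=cv2.INTER_CUBIC)
save(np.hstack([f(im,u),f(sc,us)]),'w13')
E
```

```text
[0.51608444 0.1265994  0.19621685] 1.4641344494959028
wrist [183.32866189 265.57488131]
[(np.int32(507), array([190., 224.]))]
scene [364.38513838 230.66142441]
[(np.int32(271), array([409., 186.])), (np.int32(75), array([420., 204.])), (np.int32(93), array([354., 241.]))]
```

View pics/w13.png

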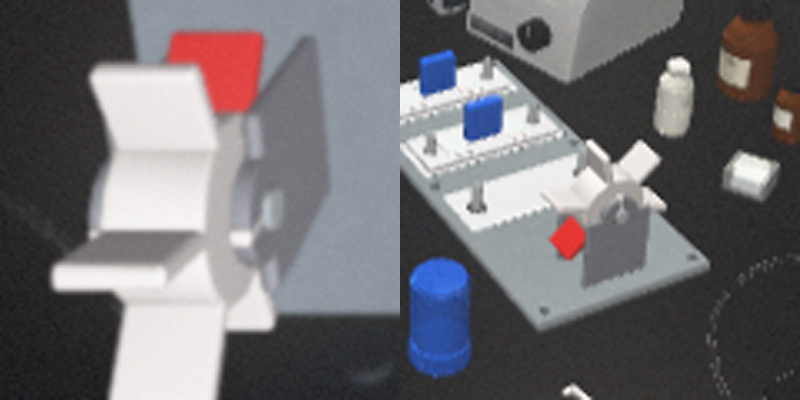

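```bash
python3 - <<'E'
import wheel
from wheel import *
d=np.load('w13.npz');wheel.K=d['camera_matrix'];wheel.Ti=np.linalg.inv(d['pose'])
s=120/400;D=lambda a,b:np.array([a*s+123,b*s+205])
wheel.pk=[(-2,-1,D(172,33)),(-2,1,D(264,34)),(-1,-1,D(92,68)),(-1,1,D(202,67)),(0,-1,D(53,279)),(0,1,D(165,284))]
f=least_squares(wheel.res,[.092,-.1],loss='soft_l1');print('L,phase',f.x,f.cost,np.round(f.fun,1));print('red',f.x[1]-2*np.pi/3)
go(.5392,.0128,.116)
E
```

```text
L,phase [ 0.09217608 -0.17190782] 4.965501864934608 [ 0.4 -2.3  0.5 -2.6 -0.5 -0.4 -0.9 -0.1 -0.3  0.4  0.9 -1. ]
red -2.266302924277707
now [0.5166 0.1253 0.1961] 1.4614 twist rad/.1: None shift/100mm old axes [-0.347 -1.094  0.801] new axes [-0.347 -1.094  0.801]
```

Emit:
apply_moves(targets=[{"translation": [-0.1,-0.3,0],"twist": 0,"hand": 0},{"translation": [-0.15,-0.4,0],"twist": 0,"hand": 0},{"translation": [-0.1,-0.39,0],"twist": 0,"hand": 0},{"translation": [0,0,0.2],"twist": 0,"hand": 0},{"translation": [0,0,0.25],"twist": 0,"hand": 0},{"translation": [0,0,0.2],"twist": 0,"hand": 0},{"translation": [0,0,0.1],"twist": 0,"hand": 0},{"translation": [0,0,0.05],"twist": 0,"hand": 0}])

```text
time: 33.95
tool_pos: [0.5387, 0.0128, 0.1146]
tool_rot: [-0.001, 0.055, 0.998, -0.0]
contact_force: [0.3, -0.0, -0.2]
gripper_width: 0.001
grasp_force: 0.0
```

Emit:
apply_moves(targets=[{"translation": [0,0,0],"twist": 0,"hand": 0},{"translation": [-0.06,0,0],"twist": 0,"hand": 0},{"translation": [-0.08,0,0],"twist": 0,"hand": 0},{"translation": [-0.08,0,0],"twist": 0,"hand": 0},{"translation": [-0.08,0,0],"twist": 0,"hand": 0},{"translation": [-0.08,0,0],"twist": 0,"hand": 0},{"translation": [-0.07,0,0],"twist": 0,"hand": 0},{"translation": [0,0,0],"twist": 0,"hand": 0}])

```text
time: 34.75
tool_pos: [0.5854, 0.0086, 0.1161]
tool_rot: [0.001, 0.054, 0.999, -0.0]
contact_force: [0.6, 0.7, -0.1]
gripper_width: -0.002
grasp_force: 0.0
```

Emit:
apply_moves(targets=[{"translation": [0,0,-0.2],"twist": 0,"hand": 0},{"translation": [0,0,-0.3],"twist": 0,"hand": 0},{"translation": [0.15,0,0],"twist": 0,"hand": 0},{"translation": [0.3,0,0],"twist": 0,"hand": 0},{"translation": [0,0,0],"twist": 0,"hand": 0},{"translation": [0,0,0],"twist": 0,"hand": 0},{"translation": [0,0,0],"twist": 0,"hand": 0}])

```text
time: 35.45
tool_pos: [0.5401, 0.0136, 0.1663]
tool_rot: [0.001, 0.054, 0.999, -0.0]
contact_force: [0.1, 0.6, 0.1]
gripper_width: 0.0
grasp_force: 0.0
```

```bash
python3 - <<'E'
from h import *
go(.5392,.0128,.116)
sc=grab_frame('scene');np.savez('s14.npz',im=sc)
u=proj('scene',[[.568,.0103,.066]])[0];print(u)
r=sc[190:280,320:420].astype(int);m=(r[...,0]>1.6*r[...,1])&(r[...,0]>1.6*r[...,2])&(r[...,0]>60)
k,l,st,ce=cv2.connectedComponentsWithStats(m.astype(np.uint8));print([(st[j].tolist(),(ce[j]+[320,190]).round()) for j in range(1,k) if st[j,4]>8])
for a in (-1.22,-1.0,-.8):
    ax=np.array([.568,.0103]);ex=np.array([.994,-.1098]);print(a,proj('scene',[np.r_[ax+ex*.036*np.sin(a),.066+.036*np.cos(a)]])[0])
E
```

```text
now [0.5401 0.0136 0.1663] 1.4619 twist rad/.1: None shift/100mm old axes [ 0.008 -0.009  0.503] new axes [ 0.008 -0.009  0.503]
[364.38513838 230.66142441]
[([97, 7, 3, 6, 11], array([418., 199.])), ([27, 37, 14, 7, 72], array([353., 230.]))]
-1.22 [351.77769428 230.45902849]
-1.0 [353.3189615  227.43076909]
-0.8 [355.20193773 224.80224293]
```

Emit:
apply_moves(targets=[{"translation": [0,0,0.15],"twist": 0,"hand": 0},{"translation": [0,0,0.2],"twist": 0,"hand": 0},{"translation": [0,0,0.11],"twist": 0,"hand": 0},{"translation": [0,0,0.04],"twist": 0,"hand": 0},{"translation": [0,0,0],"twist": 0,"hand": 0},{"translation": [0,0,0],"twist": 0,"hand": 0}])

```text
time: 36.1
tool_pos: [0.5396, 0.0137, 0.1162]
tool_rot: [0.0, 0.054, 0.999, -0.0]
contact_force: [-0.3, -0.1, 0.4]
gripper_width: -0.001
grasp_force: 0.0
```

Emit:
apply_moves(targets=[{"translation": [-0.06,0,0],"twist": 0,"hand": 0},{"translation": [-0.08,0,0],"twist": 0,"hand": 0},{"translation": [-0.08,0,0],"twist": 0,"hand": 0},{"translation": [-0.08,0,0],"twist": 0,"hand": 0},{"translation": [-0.08,0,0],"twist": 0,"hand": 0},{"translation": [-0.07,0,0],"twist": 0,"hand": 0},{"translation": [0,0,0],"twist": 0,"hand": 0},{"translation": [0,0,0],"twist": 0,"hand": 0}])

```text
time: 36.9
tool_pos: [0.5847, 0.0087, 0.1162]
tool_rot: [0.001, 0.054, 0.999, -0.0]
contact_force: [-0.9, 0.3, -0.1]
gripper_width: -0.002
grasp_force: 0.0
```

Emit:
apply_moves(targets=[{"translation": [0,0,-0.2],"twist": 0,"hand": 0},{"translation": [0,0,-0.3],"twist": 0,"hand": 0},{"translation": [0.15,0,0],"twist": 0,"hand": 0},{"translation": [0.3,0,0],"twist": 0,"hand": 0},{"translation": [0,0,0],"twist": 0,"hand": 0},{"translation": [0,0,0],"twist": 0,"hand": 0},{"translation": [0,0,0],"twist": 0,"hand": 0}])

```text
time: 37.6
tool_pos: [0.5399, 0.0136, 0.1662]
tool_rot: [0.001, 0.054, 0.999, -0.0]
contact_force: [-0.1, -0.2, 0.3]
gripper_width: 0.003
grasp_force: 0.0
```

Emit:
apply_moves(targets=[{"translation": [0,0,0.15],"twist": 0,"hand": 0},{"translation": [0,0,0.2],"twist": 0,"hand": 0},{"translation": [0,0,0.11],"twist": 0,"hand": 0},{"translation": [0,0,0.04],"twist": 0,"hand": 0},{"translation": [0,0,0],"twist": 0,"hand": 0},{"translation": [0,0,0],"twist": 0,"hand": 0},{"translation": [0,0,0],"twist": 0,"hand": 0}])

```text
time: 38.3
tool_pos: [0.5398, 0.0137, 0.1167]
tool_rot: [0.001, 0.054, 0.999, -0.0]
contact_force: [-0.3, 1.2, 0.2]
gripper_width: -0.001
grasp_force: 0.0
```

```bash
python3 - <<'E'
from h import *
go(.5541,.0118,.116)
sc=grab_frame('scene')
r=sc[180:280,320:400].astype(int);m=(r[...,0]>1.6*r[...,1])&(r[...,0]>1.6*r[...,2])&(r[...,0]>60)
k,l,st,ce=cv2.connectedComponentsWithStats(m.astype(np.uint8));print([(st[j].tolist(),(ce[j]+[320,180]).round()) for j in range(1,k) if st[j,4]>8])
for a in (-.4,-.2,0,.2):
    ax=np.array([.568,.0103]);ex=np.array([.994,-.1098]);print(a,proj('scene',[np.r_[ax+ex*.036*np.sin(a),.066+.036*np.cos(a)]])[0])
E
```

```text
now [0.5398 0.0137 0.1167] 1.462 twist rad/.1: None shift/100mm old axes [-0.144 -0.003  0.007] new axes [-0.144 -0.003  0.007]
[([42, 33, 6, 13, 54], array([364., 219.]))]
-0.4 [360.00571309 220.35329425]
-0.2 [362.7210871  218.72248173]
0 [365.49291733 217.58370291]
0.2 [368.20388039 216.98135667]
```

Red is at about -0.15; I'll push the last 14 mm gently, back off, and look from the side.

Emit:
apply_moves(targets=[{"translation": [-0.04,0,0],"twist": 0,"hand": 0},{"translation": [-0.04,0,0],"twist": 0,"hand": 0},{"translation": [-0.03,0,0],"twist": 0,"hand": 0},{"translation": [-0.02,0,0],"twist": 0,"hand": 0},{"translation": [-0.014,0,0],"twist": 0,"hand": 0},{"translation": [0,0,0],"twist": 0,"hand": 0},{"translation": [0,0,0],"twist": 0,"hand": 0},{"translation": [0,0,0],"twist": 0,"hand": 0}])

```text
time: 39.15
tool_pos: [0.5535, 0.0121, 0.1157]
tool_rot: [0.0, 0.054, 0.999, -0.0]
contact_force: [0.6, -0.3, 0.6]
gripper_width: 0.002
grasp_force: 0.0
```

Emit:
apply_moves(targets=[{"translation": [0.05,0,0],"twist": 0,"hand": 0},{"translation": [0.1,0,0],"twist": 0,"hand": 0},{"translation": [0,0,-0.3],"twist": 0,"hand": 0},{"translation": [0,0,-0.4],"twist": 0,"hand": 0},{"translation": [0.1,0.3,-0.1],"twist": 0,"hand": 0},{"translation": [0.1,0.45,0],"twist": 0,"hand": 0},{"translation": [0,0.35,0],"twist": 0,"hand": 0},{"translation": [0,0,0],"twist": 0,"hand": 0}])

```text
time: 39.95
tool_pos: [0.5296, 0.1285, 0.196]
tool_rot: [0.0, 0.052, 0.999, 0.001]
contact_force: [-0.6, -0.7, -0.0]
gripper_width: 0.001
grasp_force: 0.0
```

Emit:
apply_moves(targets=[{"translation": [0,0,0],"twist": 0,"hand": 0},{"translation": [0,0,0],"twist": 0,"hand": 0},{"translation": [0,0,0],"twist": 0,"hand": 0}])

```text
time: 40.25
tool_pos: [0.5303, 0.1243, 0.1955]
tool_rot: [-0.0, 0.055, 0.998, -0.0]
contact_force: [-0.7, -0.2, -0.4]
gripper_width: 0.0
grasp_force: 0.0
```

```bash
python3 - <<'E'
from h import *
p,t=pose();print(p,t)
c=get_calibration('wrist');im=grab_frame('wrist');np.savez('w15.npz',im=im,pose=c['pose'],camera_matrix=c['camera_matrix'])
sc=grab_frame('scene');top=grab_frame('top')
r=sc[180:280,320:400].astype(int);m=(r[...,0]>1.6*r[...,1])&(r[...,0]>1.6*r[...,2])&(r[...,0]>60)
k,l,st,ce=cv2.connectedComponentsWithStats(m.astype(np.uint8));print([(st[j].tolist(),(ce[j]+[320,180]).round(1)) for j in range(1,k) if st[j,4]>8])
u=proj('wrist',[[.568,.0103,.066]])[0].astype(int);print(u)
x0=max(u[0]-80,0);y0=max(u[1]-80,0)
a=cv2.resize(im[y0:y0+150,x0:x0+150],(400,400),interpolation=cv2.INTER_CUBIC);print(x0,y0)
b=cv2.resize(sc[170:380,270:480],(400,400),interpolation=cv2.INTER_CUBIC)
save(np.hstack([a,b]),'w15')
E
```

```text
[0.53033484 0.12431589 0.19553774] 1.4605171119987652
[([43, 30, 8, 15, 83], array([366.3, 216.9]))]
[180 250]
100 170
```

View pics/w15.png

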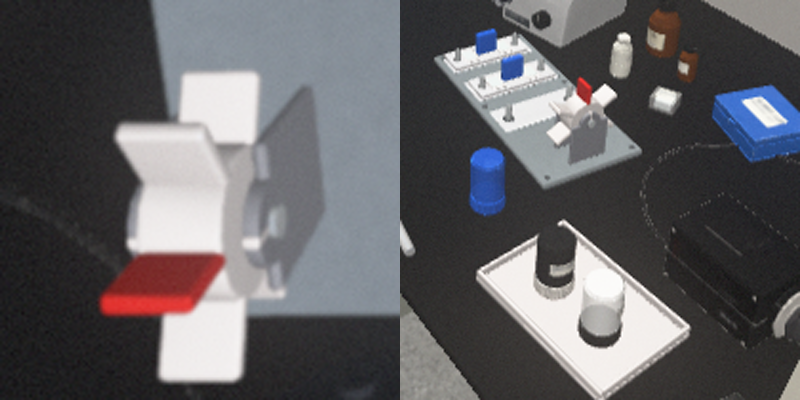

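```bash
python3 - <<'E'
import wheel
from wheel import *
d=np.load('w15.npz');wheel.K=d['camera_matrix'];wheel.Ti=np.linalg.inv(d['pose'])
s=150/400;D=lambda a,b:np.array([a*s+100,b*s+170])
P=[(-2,-1,D(183,73)),(-2,1,D(258,73)),(-1,-1,D(117,127)),(-1,1,D(208,125)),(0,-1,D(102,304)),(0,1,D(193,306)),(1,-1,D(160,380)),(1,1,D(243,381))]
for pk in (P,P[:6],P[:4],P[4:6],P[4:]):
    wheel.pk=pk
    f=least_squares(wheel.res,[.092,-.05],loss='soft_l1');print('L,phase',f.x,np.round(f.fun,1))
E
```

```text
L,phase [0.09240317 0.02311425] [ 0.5 -2.3  1.3 -2.3 -0.7 -0.6 -0.8  0.1 -0.8  0.2  0.3 -0.6  0.6 -1.9
  0.1 -2.3]
L,phase [0.09226671 0.0264593 ] [ 0.5 -2.3  1.4 -2.4 -0.6 -0.4 -0.6  0.3 -0.6  0.4  0.5 -0.4]
L,phase [0.09231396 0.02502652] [ 0.5 -2.3  1.3 -2.3 -0.6 -0.5 -0.7  0.2]
L,phase [0.09223894 0.02726486] [-0.5  0.4  0.5 -0.4]
L,phase [0.0924371 0.022681 ] [-0.9  0.1  0.2 -0.7  0.5 -1.9  0.1 -2.3]
```

```bash
python3 -c "
from plant import *
print(job_done())"
```

```text
the job is handed in; nothing more can be done
None
```

I handed the job in after about 40 s of the 210 s; it returned no verdict. In the last pictures both canisters stood upright in the tray, both carriers hung flat on their own pin pairs, and the red ridge measured about 0.025 rad from straight up.

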